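Gauge the shower drain's trap pot and fit the trap insert that matches

ROBOT

A 6-joint arm with a two-finger parallel gripper is mounted at the origin on the work surface. World frame = base frame: x ahead of the robot, y to its left, z up, the work surface at z = 0. Lengths are in mm, angles in rad, forces in N, time in s.
With the tool pointing down it reaches from about 275 to 1000 mm from the base axis. Payload 8.4 kg.
Tool frame: the origin (TCP) lies at the very end of the fingers, on their centre line; the grasp point (between the pads) lies 19 mm behind it; z points along the fingers, y is the direction in which the jaws open and shut (so a half turn about z gives the same grasp; the last joint's range is limited). The gripper opens to 85 mm and grips with 20 to 120 N. Pads are 22 mm wide; open, the fingers measure 114 mm over their backs; the gripper's body (76 mm by 85 mm) begins 54 mm behind the grasp point. The pads swing forward as they close: fully open they stand 13 mm farther back than shut.
Start: joints at [-1.258, 0.353, 1.633, -0, 1.155, -0.002], TCP at [193.515, -594.289, 231.281] pointing down, gripper open.
Joint ranges: [-2.63, 2.63], [-0.92, 2.1], [0.06, 2.66], [-1.3, 4.44], [0, 2.69], [-3.02, 3.02]. Speed limits (rad/s): [2.22, 2.22, 2.79, 3.14, 3.14, 3.14].

INTERFACE

Orientations are given as [roll, pitch, yaw] about the fixed x, y, z axes, in that order (R = Rz(yaw) Ry(pitch) Rx(roll)).
In Python, from rig import r, vision gives the robot as it stands.
- The arm moves only by the tool move_arm, never from a script. Its argument "series" is text: rows parted by semicolons, each of 7 numbers parted by spaces: the closure, from -1 (fully open) to 1 (shut), then the shift along the tool's x, y, z in units of 40 mm (1.0 is 40 mm), then the turn, a rotation vector about the tool's x, y, z in degrees. In form: grip tx ty tz ax ay az; .... A call has 1 to 20 rows; each row shifts and turns the pose as measured when the row begins, along the tool's axes as they then stand; what a row does not reach is not made up. A row lasts 1/8 s, in which the tool goes at most 62.5 mm and 10.7 degrees, less where a joint would pass 70% of its speed; a pose out of reach is approached as far as the arm can. A call is refused whole if a number of a shift passes 1 or a number of a turn 10.7, either way. A call with a gripper value outside its range is refused whole. The fingers move at their own pace and stop on an object; "grip_force" is the grip in N (left out, the last holds). Time passes only in rows, so rows that do not move let the fingers close. It gives the time, the measured TCP pose, the force and the opening at its end, in the units of the state.
- r.sense(): the state, without advancing time (a new reading comes with each control period).
- vision.grab_frame(name): name is "scene" or "top" or "wrist"; returns the picture (420x560x3 uint8, red, green, blue); there is no depth.
- vision.camera_params(name): a dict with "fx", "fy", "cx", "cy" (pixels), "position" and "rotation" of the camera in the world. Camera axes: x right, y up, looking along -z (the intrinsics and any distortion apply to the point x, -y, -z); pixel columns grow to the right and rows downward; lengths in mm; the calibration is good to about 2 mm. A picture is of the moment at which its call begins: read the wrist's pose just before it. camera_params takes no time and is no camera call; for the wrist camera it gives the pose at the moment of the call.
- r.sign_off(): hands the job in, once; it reports no verdict.
The state is a dict: "clock": time; "qpos": joint angles; "qvel": joint speeds; "joint_efforts": joint torques, N m; "eef_pos": TCP position; "tcp_rot": TCP orientation; "contact_force": force on the tool from outside, world axes, zero at the start; "wrist_torque": the same for the moment, N m; "opening": opening from 0.0 (shut) to 1.0 (fully open).
Only numpy, scipy, OpenCV 4.12 (cv2) and the standard library are available. Lean on these libraries where they do the work, as an engineer would, in place of code of your own. Each camera call takes 0.05 s, during which the arm holds its last target. There are 200 camera calls.

TASK

On the floor sample, press the dimpled end of the shower channel's steel cover so that it tips up, lift it out by its raised end and leave it the right way up on the tiles or the counter, clear of the opening. Then touch the bottom of the trap pot with the depth rod to find how deep the pot is, and put the rod back in its stand. Choose the trap insert as tall as the pot is deep and lower it in (do not drop it) until it stands on the bottom with its white rim flush with the pot's mouth; leave the two other inserts and the stock lying about where they are.

Things in the scene. Friction and masses are not known exactly. Their poses are not given: they have to be found in the camera images.
- floor_sample: Fixed cut-away sample of a tiled shower floor, 260 (its x) x 220 (its y) x 125 mm high; origin at the centre of its underside. A channel runs along its x in the middle of the tiled face, its access recess x -70.5 to +76.5 mm, y -33 to +33 mm, 27 mm deep. The tiled strips beside it are 77 mm wide: the one at +y is free, the nipple stands on the one at -y, about 90 mm from the channel's middle line.
- recess (a point): Point on the middle line of the channel, level with the tiles, straight above the sample's origin; axes as the sample's. The cover lies centred on it.
- pot_mouth (a point): Centre of the mouth of the trap pot, a blind upright bore of 58 mm diameter in the recess floor, 27 mm to the sample's -x of recess and 27 mm below the tiles (98 mm above the counter); axes as the sample's. The pot is about 45, 60 or 75 mm deep (to 1.5 mm), to be found by probing; its bottom is flat and rigid.
- cover: Loose steel cover in the recess, its top flush with the tiles, gaps of 1 to 3 mm (7 mm at its +x end): no room for fingers. A plate 138 (its x) x 62 (its y) x 10 mm on feet 17 mm high, flush with its long sides: two at the -x end, two at the middle (x -7.5 to +0.5 mm) on which it rocks. 0.2 kg. Origin at mid-outline, level with the feet. Set down elsewhere it may lie level or tipped; both will do.
- cover_press (a point): Point on the cover's top face near the round dimple, 57 mm to +x of its middle: press here, with a few newtons, about 13 mm down until that end meets the recess floor. The cover tips by about 0.24 rad about its y axis and then stays tipped by itself.
- cover_lift (a point): Point on the cover's top face 57 mm to -x of its middle. When the cover is tipped this end stands about 13 mm above the tiles, and its long sides (62 mm apart) can be pinched there from above.
- gauge: Depth rod, upright in its stand, 0.18 kg: steel rod of 10 mm diameter with ring marks every 10 mm, rubber foot of 18 mm diameter, and an orange handle 22 mm (its x) x 32 mm (its y) from 150 to 208 mm above the foot's underside. Origin at the centre of the foot's underside, z up along the rod.
- gauge_foot: The rubber foot of the depth rod; origin at the centre of its underside, that is the rod's lowest point.
- gauge_grip (a point): Centre of the orange handle, 182 mm above the foot's underside; grip it across its 22 mm sides (along its own x).
- rod_stand: Fixed round stand for the depth rod: base of 80 mm diameter, upright tube of 36 mm outer and 28 mm inner diameter, open at the top at 72 mm. Origin at the centre of the underside; the rod's foot stands 16 mm above it.
- mat: Fixed dark rubber mat, 220 x 220 x 4 mm, on which the three trap inserts and a brass check valve (54 mm dia., 86 mm high) stand in any order, on the corners of a square of about 100 mm. Origin at the centre of its underside.
- insert_s: Short trap insert standing upright: white plastic cup, 45 mm from its foot to its flat top (the rim), widest 51 mm at the top and 44 mm below, with a blue grip fin standing 18 mm high on the top: 10 mm thick (its x) and 36 mm long (its y). Origin at the centre of its foot, z up. Fits a pot 45 mm deep.
- insert_s_rim (a point): Centre of the flat top (rim level) of the short insert, 45 mm above its foot, at the root of its fin.
- insert_m: Middle trap insert standing upright: white plastic cup, 60 mm from its foot to its flat top (the rim), widest 51 mm at the top and 44 mm below, with a blue grip fin standing 18 mm high on the top: 10 mm thick (its x) and 36 mm long (its y). Origin at the centre of its foot, z up. Fits a pot 60 mm deep.
- insert_m_rim (a point): Centre of the flat top (rim level) of the middle insert, 60 mm above its foot, at the root of its fin.
- insert_l: Tall trap insert standing upright: white plastic cup, 75 mm from its foot to its flat top (the rim), widest 51 mm at the top and 44 mm below, with a blue grip fin standing 18 mm high on the top: 10 mm thick (its x) and 36 mm long (its y). Origin at the centre of its foot, z up. Fits a pot 75 mm deep.
- insert_l_rim (a point): Centre of the flat top (rim level) of the tall insert, 75 mm above its foot, at the root of its fin.
- check_valve: Bystander: upright brass check valve, 54 mm dia., 86 mm high; origin at its underside.
- nipple: Bystander: upright brass nipple, 40 mm dia., 60 mm high, on the sample's tiles; origin at its underside.
- ball_valve: Bystander: brass ball valve 92 mm long with a red lever reaching 95 mm to its +x, 58 mm high; origin at its underside.
- coupling: Bystander: upright blue and black compression coupling, 64 mm dia., 124 mm high; origin at its underside.
- elbow: Bystander: lying blue and black compression elbow, legs 86 mm along its +x and +y, 60 mm high; origin under its corner.
- bottle_trap: Bystander: chrome bottle trap, 60 mm dia., 108 mm high, outlet reaching 70 mm to its +x; origin at its underside.
- carton: Bystander: cardboard carton, 100 (x) x 140 (y) x 75 mm high; origin at its underside.
Mind the look-alikes: they are no part of the job. Leave any turquoise look-alike of the gauge alone.

How it is judged:
By the outcome, as a careful person would: the job done as asked, in the order asked, and still so for the second after the job is handed in, with the robot touching nothing.
It also fails if it takes over 72 s, if anything falls off the work surface, if the arm or the gripper's body presses on something with over 40 N, if the wrist force passes 120 N, or if a joint passes its speed limit or range.

## Working session

There is one attempt and no reset: what is moved stays moved. The work goes in short steps, Python scripts to look and compute and a tool call to move; the robot and the scene stay as the last step left them, time stands still between calls to the robot, and variables do not carry over. Pictures are saved under pics/ and viewed, about 8 in all and at most 12, crops included, and the job is handed in when it is done.

Besides the shell and the picture viewer there is one more tool, called in YAML: its name, and indented under it one key for each argument. move_arm: Moves the arm, as the interface text tells. Its arguments: {"type":"object","properties":{"series":{"type":"string"},"grip_force":{"type":"number"}},"required":["series"]}

```bash
ls; mkdir -p pics
python3 - <<'E'
from rig import r, vision
import cv2, numpy as np
print(r.sense())
for n in ("scene","top"):
    im=vision.grab_frame(n); cv2.imwrite(f"pics/{n}0.png",cv2.cvtColor(im,cv2.COLOR_RGB2BGR))
    print(n,vision.camera_params(n))
print(vision.camera_params("wrist"))
E
```

```text
pics
{'clock': 0.0, 'qpos': array([-1.25838027e+00,  3.53681198e-01,  1.63414998e+00, -1.68036879e-06,
        1.15524020e+00, -2.42701289e-03]), 'qvel': array([ 0.00089334,  0.00231401,  0.00200619, -0.00160319, -0.00026683,
       -0.00090425]), 'joint_efforts': array([ 1.60836793e-03, -6.05236030e+01, -3.42068338e+01,  1.32351656e-04,
        9.37714329e-03, -1.44750021e-05]), 'eef_pos': array([ 193.37133855, -593.80626673,  230.53428265]), 'tcp_rot': array([-3.14011393e+00, -2.05254340e-06,  3.14843748e-01]), 'contact_force': array([ 0.02751222, -0.16810031,  0.20007143]), 'wrist_torque': array([-2.42467596e-05, -1.08082103e-02, -8.17902060e-04]), 'opening': 0.9985335857858373}
scene {'fx': 449.20135901875125, 'fy': 449.20135901875125, 'cx': 279.22482916602047, 'cy': 213.25393009230902, 'position': array([1191.23899206,  277.88296227, 1156.44673625]), 'rotation': array([ 6.20209405e-01, -1.05447069e-03,  1.91592295e+00])}
top {'fx': 478.9792158438991, 'fy': 478.9792158438991, 'cx': 286.02690579981584, 'cy': 202.9903779318363, 'position': array([ 457.29835685,   51.14874182, 1627.25462119]), 'rotation': array([ 2.82922392e-02, -1.12743615e-03, -1.58470534e+00])}
{'fx': 334.6632890328568, 'fy': 334.6632890328568, 'cx': 280.2385741537252, 'cy': 210.58439824767137, 'position': array([ 271.97834297, -569.57128834,  373.12350715]), 'rotation': array([-0.32636449,  0.00158752, -1.25559054])}
```

View both.

View pics/scene0.png

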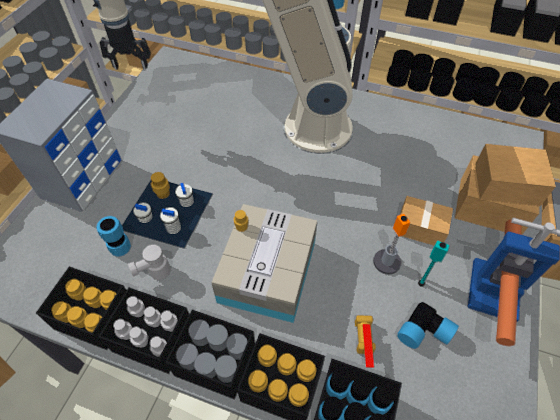

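View pics/top0.png

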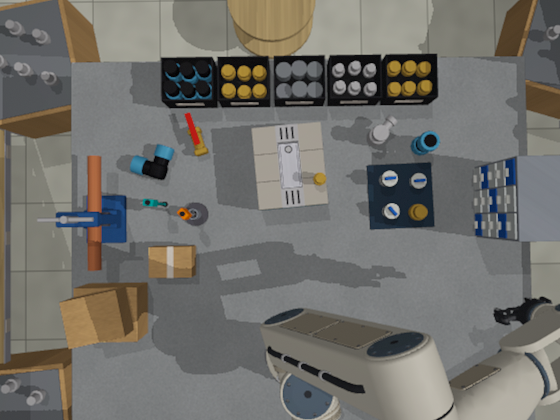

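```bash
cat > h.py <<'E'
from rig import r, vision
import cv2, numpy as np
from scipy.spatial.transform import Rotation as R
def rot(e): return R.from_euler('xyz',e).as_matrix()
def ray(c,uv):
    d=np.array([(uv[0]-c['cx'])/c['fx'],-(uv[1]-c['cy'])/c['fy'],-1.0]); return rot(c['rotation'])@d
def onz(c,uv,z):
    d=ray(c,uv); p=np.array(c['position']); return p+d*(z-p[2])/d[2]
def proj(c,P):
    q=rot(c['rotation']).T@(np.array(P)-c['position']); return np.array([c['cx']+c['fx']*q[0]/-q[2], c['cy']-c['fy']*q[1]/-q[2]])
def tri(c1,u1,c2,u2):
    p1,p2=np.array(c1['position']),np.array(c2['position']); d1,d2=ray(c1,u1),ray(c2,u2)
    s=np.linalg.lstsq(np.c_[d1,-d2],p2-p1,rcond=None)[0]; a,b=p1+s[0]*d1,p2+s[1]*d2
    return (a+b)/2, np.linalg.norm(a-b)
def grab(n,name):
    c=vision.camera_params(n); im=cv2.cvtColor(vision.grab_frame(n),cv2.COLOR_RGB2BGR); cv2.imwrite(f"pics/{name}.png",im); return c,im
def to(target_xyz, yaw):
    "shift in tool axes (units of 40mm) and yaw turn about tool z (deg) with tool down"
    s=r.sense(); M=rot(s['tcp_rot']); d=M.T@(np.array(target_xyz)-s['eef_pos'])/40
    T=rot([np.pi,0,yaw]); rv=np.degrees(R.from_matrix(M.T@T).as_rotvec())
    print('t',s['clock'].round(2) if hasattr(s['clock'],'round') else s['clock'],'pos',s['eef_pos'].round(1),'rpy',s['tcp_rot'].round(3),'shift/40',d.round(2),'turn',rv.round(1),'F',s['contact_force'].round(1),'open',round(s['opening'],3))
E
python3 - <<'E'
from h import *
c=vision.camera_params('top'); s=vision.camera_params('scene')
for n,u,z in [('corners TL',(252,127),125),('TR',(322,123),125),('BR',(328,205),125),('BL',(258,210),125),('dimple',(288,149),125),('stand',(195,214),72),('mat',(400,196),4),('nip',(319,179),185)]: print(n,onz(c,u,z).round(0))
for n,a,b in [('orange handle',(183,213),(403,218)),('turq',(150,203),(441,246)),('fin near(390,179)',(390,178),(184,188)),('fin (418,181)',(418,181),(142,210)),('fin(391,211)',(391,211),(169,214))]:
    print(n,[x.round(0) for x in tri(c,a,s,b)])
E
python3 - <<'E'
import cv2,numpy as np
a=cv2.imread('pics/top0.png');s=cv2.imread('pics/scene0.png')
f=lambda i,x,y,w,h:cv2.resize(i[y:y+h,x:x+w],(400,300),interpolation=cv2.INTER_CUBIC)
cv2.imwrite('pics/c1.png',np.vstack([np.hstack([f(a,360,150,93,70),f(s,120,165,107,80)]),np.hstack([f(a,135,180,93,70),f(s,205,200,120,90)])]))
E
```

```text
corners TL [741. 153. 125.]
TR [750. -68. 125.]
BR [492. -83. 125.]
BL [479. 137. 125.]
dimple [670.  40. 125.]
stand [470. 345.  72.]
mat [ 522. -338.    4.]
nip [569. -52. 185.]
orange handle [array([472., 352., 223.]), np.float64(2.0)]
turq [array([503., 458., 195.]), np.float64(5.0)]
fin near(390,179) [array([ 561., -244.,  200.]), np.float64(38.0)]
fin (418,181) [array([ 570., -392.,   37.]), np.float64(2.0)]
fin(391,211) [array([ 482., -346.,  -78.]), np.float64(46.0)]
```

View pics/c1.png

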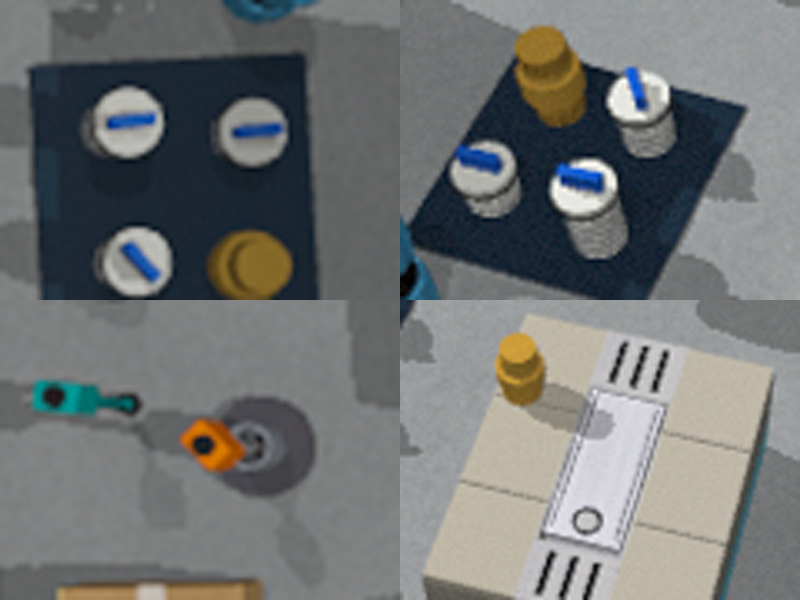

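Candidates: gauge – orange handle top(183,213), in the dark round stand; the turquoise look-alike (150,203) is not it. Inserts: three white cups at top (390,178) tallest-looking, (418,181), (391,211); brass valve (419,212) no. The only cover is at (289,165), dimple at (288,149), its far (+x) end. Next is a wrist view over the mat.

move_arm:
  series: "-1 0 0 -1 0 0 9; -1 0 0 -1 0 0 9; -1 1 -1 -0.5 0 0 0; -1 1 -1 0 0 0 0;-1 1 -1 0 0 0 0;-1 1 -1 0 0 0 0;-1 1 -1 0 0 0 0;-1 1 -1 0 0 0 0;-1 1 0 0 0 0 0;-1 0 0 0 0 0 0"

```text
clock: 1.35
eef_pos: [482.8, -348.3, 331.0]
tcp_rot: [-3.135, 0.002, -0.012]
contact_force: [-0.4, 0.3, 0.1]
opening: 0.999
```

Run:
```python
from h import *
to([600,35,330],0.05)
c,im=grab('wrist','w_mat'); to([600,35,330],0.05); print(c['position'],c['rotation'])
```

```text
t 1.35 pos [ 482.8 -348.3  331. ] rpy [-3.135e+00  2.000e-03 -1.200e-02] shift/40 [ 2.81 -9.62  0.08] turn [-0.4  0.1 -3.6] F [-0.4  0.3  0.1] open 0.999
t 1.4 pos [ 481.5 -348.3  331. ] rpy [-3.135e+00  3.000e-03 -1.300e-02] shift/40 [ 2.84 -9.62  0.08] turn [-0.4  0.2 -3.6] F [-0.2 -0.4 -0.2] open 1.0
[ 565.72786477 -351.39349109  473.29444148] [-0.32859627  0.00698941 -1.5825883 ]
```

View pics/w_mat.png

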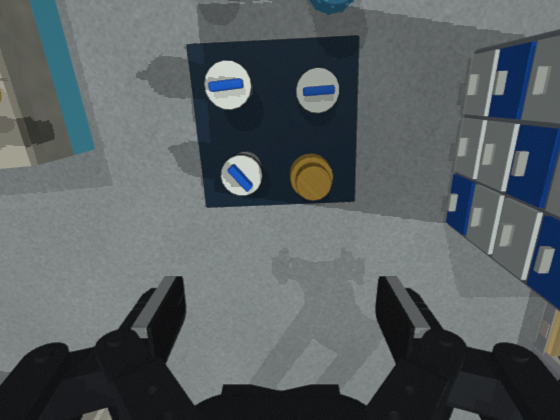

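The view shows three cups at (228,85), (318,90) and (241,175), with the check valve at (312,177). Now on to the sample.

move_arm:
  series: "-1 0 -1 0 0 0 -3.6; -1 0 -1 0 0 0 0; -1 0 -1 0 0 0 0;-1 0 -1 0 0 0 0;-1 0 -1 0 0 0 0;-1 0 -1 0 0 0 0;-1 0 -1 0 0 0 0;-1 0 -1 0 0 0 0;-1 0 -1 0 0 0 0;-1 0 -0.6 0 0 0 0;-1 0 0 0 0 0 0"

```text
clock: 2.78
eef_pos: [452.5, 37.8, 331.3]
tcp_rot: [-3.135, 0.01, 0.038]
contact_force: [-0.2, -0.9, 1.4]
opening: 1.001
```

Run:
```python
from h import *
to([600,35,330],0.05)
c,im=grab('wrist','w_smp'); import json; json.dump({k:np.array(v).tolist() for k,v in c.items()},open('w_smp.json','w'))
# inserts
t=vision.camera_params('top'); s=vision.camera_params('scene')
w={'fx':c['fx'],'fy':c['fy'],'cx':c['cx'],'cy':c['cy'],'position':np.array([565.73,-351.39,473.29]),'rotation':np.array([-0.328596,0.006989,-1.582588])}
def blobs(f,lo,hi,box,amin):
    im=cv2.imread(f); m=cv2.inRange(cv2.cvtColor(im,cv2.COLOR_BGR2HSV),lo,hi); x,y,X,Y=box; k=np.zeros_like(m);k[y:Y,x:X]=m[y:Y,x:X]
    n,l,st,ce=cv2.connectedComponentsWithStats(k)
    return [(st[i][4],ce[i].round(1),[round(v,1) for v in cv2.minAreaRect(np.argwhere(l==i)[:,::-1].astype(np.float32))[1]+(cv2.minAreaRect(np.argwhere(l==i)[:,::-1].astype(np.float32))[2],)]) for i in range(1,n) if st[i][4]>amin]
B=((105,150,80),(125,255,255))
for f,cam,box in [('pics/w_mat.png',w,(190,40,355,210)),('pics/top0.png',t,(370,165,432,228)),('pics/scene0.png',s,(127,175,210,240))]:
    print(f,*blobs(f,*B,box,8),sep='\n')
print('white',*blobs('pics/w_mat.png',(0,0,185),(179,60,255),(190,40,355,210),100),sep='\n')
```

```text
t 2.775 pos [452.5  37.8 331.3] rpy [-3.135  0.01   0.038] shift/40 [ 3.68  0.21 -0.01] turn [-0.4  0.6 -0.7] F [-0.2 -0.9  1.4] open 1.001
pics/w_mat.png
(np.int32(307), array([225.4,  84.6]), [9.3, 33.4, 82.9])
(np.int32(246), array([318.5,  90.1]), [8.1, 29.6, 85.2])
(np.int32(267), array([239.8, 177.4]), [29.0, 9.2, 45.0])
pics/top0.png
(np.int32(25), array([389.6, 177.8]), [2.0, 10.0, 90.0])
(np.int32(20), array([419.5, 180. ]), [1.8, 9.2, 78.7])
(np.int32(28), array([392.3, 210.7]), [9.9, 2.1, 45.0])
pics/scene0.png
(np.int32(28), array([182.7, 187.9]), [10.8, 2.5, 69.4])
(np.int32(50), array([140.2, 206.7]), [12.3, 4.4, 18.4])
(np.int32(58), array([167.3, 211.7]), [12.9, 5.1, 14.0])
white
(np.int32(1155), array([229.1,  84.7]), [46.7, 43.8, 45.0])
(np.int32(653), array([244.6, 173.6]), [38.0, 37.0, 90.0])
```

View pics/w_smp.png

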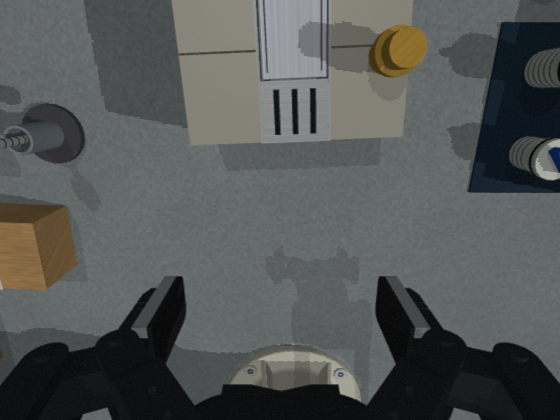

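The view shows the near half of the cover (near corners at (260,80) and (328,80)), with the nipple at right and the stand at left. I'll move forward to get all of it in view.

move_arm:
  series: "-1 1 0 0 0 0 0;-1 1 0 0 0 0 0;-1 0.3 0.1 0 0 0 -0.7;-1 0 0 0 0 0 0"

```text
clock: 3.32
eef_pos: [545.0, 30.2, 330.0]
tcp_rot: [-3.137, 0.012, 0.045]
contact_force: [-0.4, -0.2, 0.1]
opening: 0.996
```

Run:
```python
from h import *
to([672,38,330],0.05)
c,im=grab('wrist','w_smp2'); import json; json.dump({k:np.array(v).tolist() for k,v in c.items()},open('w_smp2.json','w'))
```

```text
t 3.325 pos [545.   30.2 330. ] rpy [-3.137  0.012  0.045] shift/40 [ 3.18 -0.05 -0.04] turn [-0.3  0.7 -0.3] F [-0.4 -0.2  0.1] open 0.996
```

View pics/w_smp2.png

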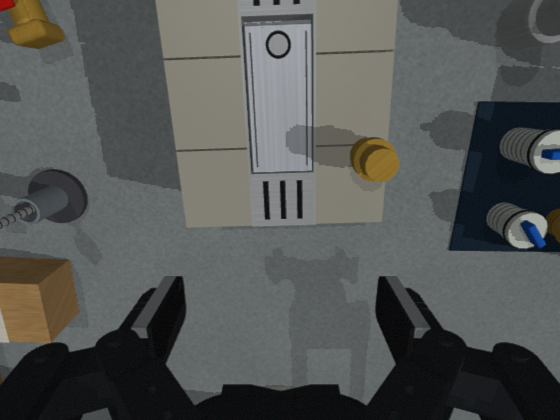

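The cover's near corners are about (250,173)/(315,173), the dimple is at (278,45), and the sample's near corners are (186,227)/(383,221).

Run:
```python
from h import *
import json
c=json.load(open('w_smp2.json'))
for n,u in [('near L',(250.5,173.5)),('near R',(316,173)),('far L',(243.5,23)),('far R',(314.5,21)),('dimple',(278,45)),('sBL',(186.5,227)),('sBR',(383,221))]: print(n,onz(c,u,125).round(1))
im=cv2.cvtColor(cv2.imread('pics/w_smp2.png'),cv2.COLOR_BGR2GRAY).astype(int)
for row in (70,100,160): print(row,'L',im[row,234:258],'R',im[row,306:324])
for col in (258,285,300): print(col,'far',im[12:32,col],'near',im[164:182,col])
t=vision.camera_params('top'); s=vision.camera_params('scene')
w=dict(c,position=[565.73,-351.39,473.29],rotation=[-0.328596,0.006989,-1.582588])
for n,a,b,d in [('A',(225.4,84.6),(389.6,177.8),(167.3,211.7)),('B',(318.5,90.1),(419.5,180),(140.2,206.7)),('C',(239.8,177.4),(392.3,210.7),(182.7,187.9))]:
    print(n,[x.round(0) for x in tri(w,a,s,d)],[x.round(0) for x in tri(w,a,t,b)])
    for L in (45,60,75): P=onz(w,a,4+L+18); print(L,P.round(0),'pred scene',proj(s,P).round(1),'top',proj(t,P).round(1))
```

```text
near L [547.4  61.7 125. ]
near R [551.2  -7.4 125. ]
far L [688.   70.4 125. ]
far R [692.5   5.5 125. ]
dimple [671.2  38.  125. ]
sBL [483.  132.3 125. ]
sBR [500.6 -85.9 125. ]
70 L [130 131 131 131 132 130 132 135 144 139 110  58  64 118 161 159 144  98
 100 158 162 160 157 157] R [ 79 124 159 159 151 112  66 103 144 142 133 131 131 131 131 131 131 131]
100 L [130 129 128 129 129 130 129 129 130 134 141 137 107  60  77 132 159 156
 139  82 109 158 159 156] R [ 80 119 154 157 150 112  65 102 142 139 132 128 129 129 129 128 129 130]
160 L [127 129 128 128 127 128 128 128 127 127 128 128 126 129 132 127 100  52
  89 145 155 140  97  95] R [ 90  95 147 153 153 134  64  82  98  99  95  95  95  96  97  96  95  95]
258 far [142 143 143 125  81  69  69  68  71  93 134 135 105 112 159 163 163 163
 163 163] near [129 118 118 147 151 151 152 150  91  75 131 136 133 136 138 138 134 136]
285 far [143 144 120  72  67  70  70  71  79  97 100  99 116 159 163 162 161 162
 164 163] near [149 150 148 148 149 151 149  95  74 115 132 132 134 136 137 133 116 101]
300 far [141 139  84  67  60  59  60 
[... 320 characters left out ...]
pred scene [167.9 213. ] top [390.1 177.5]
75 [ 578. -291.   97.] pred scene [166.3 209.7] top [391.8 177.3]
B [array([ 572., -393.,   56.]), np.float64(1.0)] [array([ 572., -395.,   42.]), np.float64(0.0)]
45 [ 572. -392.   67.] pred scene [139.4 204.8] top [420.8 179.5]
60 [ 572. -391.   82.] pred scene [138.6 201.8] top [421.7 179.2]
75 [ 572. -389.   97.] pred scene [137.8 198.9] top [422.5 178.9]
C [array([ 472., -297.,   70.]), np.float64(1.0)] [array([ 471., -297.,   67.]), np.float64(0.0)]
45 [ 471. -297.   67.] pred scene [182.9 188.5] top [392.3 210.8]
60 [ 475. -299.   82.] pred scene [180.9 186.1] top [394.  209.6]
75 [ 478. -301.   97.] pred scene [179.  183.7] top [395.6 208.5]
```

```bash
python3 -c "
from h import *
to([674,37.3,140],0.078)"
```

```text
t 3.375 pos [544.6  30.3 330. ] rpy [-3.137  0.012  0.045] shift/40 [ 3.3  -0.01  4.71] turn [-0.3  0.7 -1.9] F [ 0.4  1.1 -0.5] open 0.997
```

move_arm:
  series: "1 0.8 0 0 0.3 -0.5 -2;1 0.8 -0.05 0 0 0 0;1 0.8 0 1 0 0 0;1 0.8 0 1 0 0 0;1 0 0 1 0 0 0;1 0 0 0.8 0 0 0;1 0 0 0.4 0 0 0;1 0 0 0 0 0 0"
  grip_force: 30

```text
clock: 4.38
eef_pos: [664.7, 40.0, 159.6]
tcp_rot: [-3.132, 0.02, 0.078]
contact_force: [-0.4, 0.4, -0.4]
opening: -0.001
```

```bash
python3 -c "
from h import *
to([674,37.3,128],0.078)"
```

```text
t 4.375 pos [664.7  40.  159.6] rpy [-3.132  0.02   0.078] shift/40 [0.24 0.09 0.78] turn [-0.6  1.1  0. ] F [-0.4  0.4 -0.4] open -0.001
```

move_arm:
  series: "1 0.24 0.09 0.4 -0.6 1.1 0;1 0.0 0 0.3 0 0 0;1 0 0 0.1 0 0 0;1 0 0 0.1 0 0 0;1 0 0 0.1 0 0 0;1 0 0 0.1 0 0 0"

```text
clock: 5.12
eef_pos: [676.9, 37.2, 120.9]
tcp_rot: [3.141, -0.008, 0.078]
contact_force: [0.6, 0.7, 0.8]
opening: 0.001
```

```bash
python3 -c "
from h import *
to([674,37.3,111],0.078)"
```

```text
t 5.125 pos [676.9  37.2 120.9] rpy [ 3.141 -0.008  0.078] shift/40 [-0.07 -0.01  0.25] turn [ 0.  -0.4 -0. ] F [0.6 0.7 0.8] open 0.001
```

move_arm:
  series: "1 0 0 0.1 0 0 0;1 0 0 0.1 0 0 0;1 0 0 0.1 0 0 0"

```text
clock: 5.5
eef_pos: [677.3, 37.2, 112.4]
tcp_rot: [3.141, -0.008, 0.078]
contact_force: [-19.2, -1.1, 51.5]
opening: 0.003
```

move_arm:
  series: "1 0 0 0.08 0 0 0;1 0 0 0 0 0 0"

```text
clock: 5.75
eef_pos: [677.4, 37.2, 114.1]
tcp_rot: [3.141, -0.009, 0.078]
contact_force: [0.2, -0.1, -0.5]
opening: 0.005
```

move_arm:
  series: "-1 0 0 -1 0 0 0;-1 0 0 -1 0 0 0;-1 -0.8 0 -0.9 0 -0.4 0;-1 -1 0 0 0 0 0;-1 -1 0 0 0 0 0;-1 0 0 0 0 0 0"

```text
clock: 6.5
eef_pos: [562.0, 28.3, 232.5]
tcp_rot: [3.141, -0.002, 0.078]
contact_force: [-0.0, 0.6, 0.3]
opening: 0.999
```

Run:
```python
from h import *
to([563,28,160],0.078)
c,im=grab('wrist','w_tip'); print(c['position'],c['rotation'])
import json; json.dump({k:np.array(v).tolist() for k,v in c.items()},open('w_tip.json','w'))
```

```text
t 6.5 pos [562.   28.3 232.5] rpy [ 3.141e+00 -2.000e-03  7.800e-02] shift/40 [0.02 0.01 1.81] turn [ 0.  -0.1 -0. ] F [-0.   0.6  0.3] open 0.999
[643.98109114  33.62312659 375.12401948] [-3.24036336e-01  1.95229514e-04 -1.49252675e+00]
```

View pics/w_tip.png

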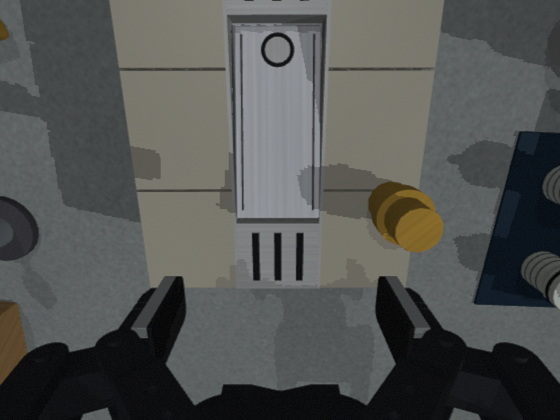

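Run:
```python
from h import *
import json
c=json.load(open('w_tip.json'))
im=cv2.cvtColor(cv2.imread('pics/w_tip.png'),cv2.COLOR_BGR2GRAY).astype(int)
for row in (205,150,60): print(row,'L',im[row,224:248],'R',im[row,312:332])
for z in (125,138): print(z,[onz(c,u,z).round(1) for u in [(236.5,218),(321.5,218),(278,49)]])
print(im[210:230,270])
```

```text
205 L [ 91  91  90  89  91  91  90  91  92  94  89  78  84 131 152 151 149 129
  59  76 125 145 146 145] R [ 49  62  99 114 115 114 101  78  90  92  93  89  88  89  89  90  89  89
  90  87]
150 L [120 119 120 120 120 124 131 131 118  71  49  73 124 153 150 146 135  91
  70 116 146 147 145 146] R [ 90  70 113 143 144 144 144 129  68  86 130 130 129 124 119 120 118 121
 119 119]
60 L [127 130 134 135 123  92  84  72  49  62  91 123 145 144 143 132  90  63
 103 145 149 149 147 144] R [101  47  61 101 113 114 114 106  85  65  46  53  71 109 135 135 132 126
 124 122]
125 [array([551.3,  61.3, 125. ]), array([556.6,  -6.1, 125. ]), array([675.4,  37.7, 125. ])]
138 [array([556.1,  59.8, 138. ]), array([561.1,  -4. , 138. ]), array([673.8,  37.4, 138. ])]
[151 148 149 149 150 149 151 136  76  58  65  65  68  96 127 124 123 126
 129 129]
```

Tipped: the cover's near end (row 218) now shows a gap behind it and a width matching about z=138, while the dimple end (278,49) sits below the tiles. Next, pinch the raised end.

move_arm:
  series: "-1 0.18 -0.0 0.9 0 0 0;-1 0 0 0.9 0 0 0;-1 0 0 0.5 0 0 0;-1 0 0 0.2 0 0 0;-1 0 0 0 0 0 0"

```text
clock: 7.18
eef_pos: [578.1, 29.5, 130.2]
tcp_rot: [3.141, -0.01, 0.078]
contact_force: [-0.3, -0.8, 0.8]
opening: 1.002
```

```bash
python3 -c "
from h import *
to([569,28.6,123],0.078)"
```

```text
t 7.175 pos [578.1  29.5 130.2] rpy [ 3.141 -0.01   0.078] shift/40 [-0.23  0.    0.18] turn [ 0.  -0.6 -0. ] F [-0.3 -0.8  0.8] open 1.002
```

move_arm:
  series: "-1 -0.23 0 0.17 0 -0.5 0;1 0 0 0 0 0 0;1 0 0 0 0 0 0;1 0 0 0 0 0 0;1 0 0 0 0 0 0"
  grip_force: 70

```text
clock: 7.8
eef_pos: [576.5, 29.8, 132.6]
tcp_rot: [3.14, -0.019, 0.079]
contact_force: [0.6, -0.3, -0.9]
opening: 0.64
```

```bash
python3 -c "
from h import *
to([569,28.6,123],0.078)"
```

```text
t 7.8 pos [576.5  29.8 132.6] rpy [ 3.14  -0.019  0.079] shift/40 [-0.19  0.02  0.24] turn [ 0.1 -1.1  0.1] F [ 0.6 -0.3 -0.9] open 0.64
```

move_arm:
  series: "1 0 0 0 0 0 0"

```text
clock: 7.92
eef_pos: [576.5, 29.8, 132.6]
tcp_rot: [3.14, -0.02, 0.079]
contact_force: [0.4, 1.0, -1.0]
opening: 0.64
```

move_arm:
  series: "1 0 0 -0.3 0 0 0;1 0 0 -0.4 0 0 0;1 0 0 -0.5 0 0 0;1 0 0 0 0 0 0"

```text
clock: 8.43
eef_pos: [575.6, 29.3, 184.3]
tcp_rot: [3.14, -0.02, 0.079]
contact_force: [0.4, -0.1, 0.1]
opening: 0.336
```

Run:
```python
from h import *
to([540,220,200],0.078)
c,im=grab('wrist','w_lift')
```

```text
t 8.425 pos [575.6  29.3 184.3] rpy [ 3.14  -0.02   0.079] shift/40 [-0.5  -4.82 -0.41] turn [ 0.1 -1.1  0.1] F [ 0.4 -0.1  0.1] open 0.336
```

View pics/w_lift.png

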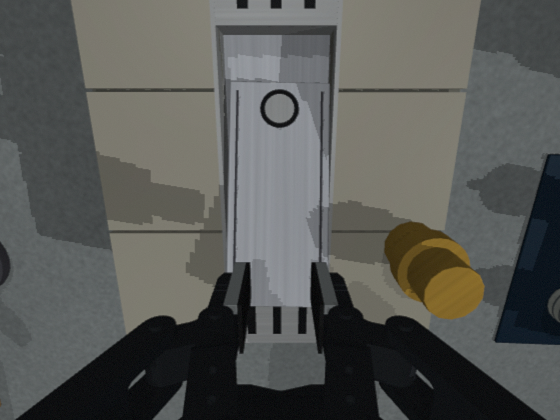

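The pads slipped off. The cover shifted toward me: its far edge is now at row 82 and its near edge at row 306, lying over the grate. I'll measure its pose.

Run:
```python
from h import *
import json
c=vision.camera_params('wrist'); json.dump({k:np.array(v).tolist() for k,v in c.items()},open('w_lift.json','w'))
to([569,28.6,123],0.078)
im=cv2.cvtColor(cv2.imread('pics/w_lift.png'),cv2.COLOR_BGR2GRAY).astype(int)
for row in (95,140,180,220,250): print(row,'L',im[row,222:246],'R',im[row,314:342])
for col in (255,270,300): print(col,im[70:92,col],im[295:315,col])
for n,u in [('far',(279,82)),('dim',(279.5,108)),('near',(280,306))]:
    for z in (100,110,125,138,152): print(n,z,onz(c,u,z).round(1))
cv2.imwrite('pics/x.png',im)
s=cv2.cvtColor(vision.grab_frame('scene'),cv2.COLOR_RGB2BGR); t=cv2.cvtColor(vision.grab_frame('top'),cv2.COLOR_RGB2BGR)
f=lambda i,x,y,w,h:cv2.resize(i[y:y+h,x:x+w],(400,500),interpolation=cv2.INTER_CUBIC)
cv2.imwrite('pics/c2.png',np.hstack([f(s,225,200,88,110),f(t,250,120,72,90)]))
```

```text
t 8.475 pos [575.   29.3 183.3] rpy [ 3.14  -0.018  0.079] shift/40 [-0.18  0.    1.5 ] turn [ 0.1 -1.   0.1] F [-0.4 -0.3 -1. ] open 0.243
95 L [ 91  89  79  67  88  94  92  95 114 139 139 141 140 131  88  54  90 142
 143 145 146 143 143 141] R [114 113 112 114 115 117 102  47  48  84 114 112 114 111 104  81  49  53
  59  90 133 137 137 133 129 124 124 123]
140 L [ 92  82  56  52  54  60  83 112 139 144 144 142 136 105  57  79 128 146
 146 145 145 145 143 141] R [144 143 143 145 146 133  79  42  72 113 115 114 114 111  92  62  59  91
 134 137 136 132 125 122 121 122 122 122]
180 L [131 108  59  50  52  64 100 137 147 145 145 137 109  57  79 127 146 147
 146 145 144 144 143 143] R [142 141 142 144 145 127  57  67 106 131 142 142 144 144 127  88 117 131
 132 129 123 122 120 121 121 121 121 121]
220 L [ 96  97  95  78  59  89 134 149 147 146 145 128  62  67 105 133 147 146
 145 145 144 143 142 140] R [113 111 111 113 108  84  42  55  91 112 110 113 113 102  90  95  95  94
  92  92  91  91  91  91  90  91  91  91]
250 L [ 93  95  93  91  93 123 150 150 148 145 134  92  56  91 141 144 14
[... 525 characters left out ...]
 118 118 118 117 117 116 118 115 100 109 114 113 114 113
 113 114 114 113] [142 143 142 142 143 141 141 143 143 143 141 109  43  11   9  13  12  13
  13   9]
far 100 [668.   36.4 100. ]
far 110 [667.4  36.3 110. ]
far 125 [666.5  36.2 125. ]
far 138 [665.8  36.1 138. ]
far 152 [664.9  36.  152. ]
dim 100 [652.3  34.8 100. ]
dim 110 [652.4  34.8 110. ]
dim 125 [652.5  34.8 125. ]
dim 138 [652.7  34.8 138. ]
dim 152 [652.8  34.8 152. ]
near 100 [504.3  22.7 100. ]
near 110 [511.   23.2 110. ]
near 125 [520.9  24.  125. ]
near 138 [529.5  24.7 138. ]
near 152 [538.7  25.4 152. ][ WARN:0@0.045] global loadsave.cpp:1063 imwrite_ Unsupported depth image for selected encoder is fallbacked to CV_8U.
```

View pics/c2.png

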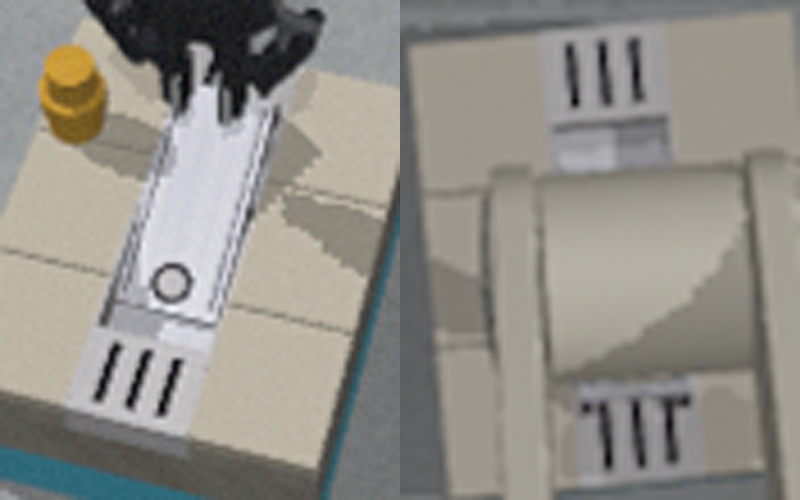

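The cover now leans with its near feet on the grate: near top at about (536,25,149), far end down at about (667,36,108). Its sides at the near end stand about 20 mm above the tiles, so I'll re-grip there, squarely and lower.

move_arm:
  series: "-1 -0.7 0 0 0 -1 0;-1 0 0 0 0 0 0;-1 0 0 0.4 0 0 0;-1 0 0 0.4 0 0 0;-1 0 0 0 0 0 0"

```text
clock: 9.2
eef_pos: [545.5, 27.1, 144.4]
tcp_rot: [3.14, 0.005, 0.079]
contact_force: [0.2, 0.0, 1.0]
opening: 1.001
```

```bash
python3 -c "
from h import *
to([547,26.1,129],0.08)"
```

```text
t 9.2 pos [545.5  27.1 144.4] rpy [3.14  0.005 0.079] shift/40 [0.04 0.03 0.39] turn [ 0.1  0.3 -0. ] F [0.2 0.  1. ] open 1.001
```

move_arm:
  series: "-1 0.04 0.03 0.2 0 0 0;-1 0 0 0.15 0 0 0;-1 0 0 0 0 0 0"

```text
clock: 9.57
eef_pos: [547.7, 25.9, 129.1]
tcp_rot: [3.14, 0.005, 0.079]
contact_force: [1.3, 0.3, -0.9]
opening: 0.997
```

move_arm:
  series: "0.2 0 0 0 0 0 0;0.4 0 0 0 0 0 0;0.6 0 0 0 0 0 0;0.8 0 0 0 0 0 0"

```text
clock: 10.07
eef_pos: [547.8, 27.4, 130.8]
tcp_rot: [-3.141, 0.004, 0.079]
contact_force: [-0.3, 0.3, -1.3]
opening: 0.706
```

move_arm:
  series: "1 0 0 0 0 0 0;1 0 0 0 0 0 0"
  grip_force: 80

```text
clock: 10.32
eef_pos: [547.7, 27.3, 130.7]
tcp_rot: [-3.141, 0.004, 0.079]
contact_force: [-0.1, 1.3, -0.4]
opening: 0.701
```

move_arm:
  series: "1 0 0 -0.15 0 0 0;1 0 0 -0.15 0 0 0;1 0 0 -0.2 0 0 0"

```text
clock: 10.7
eef_pos: [547.1, 27.2, 151.1]
tcp_rot: [-3.141, 0.006, 0.079]
contact_force: [1.3, -0.1, -1.0]
opening: 0.699
```

Held. I'll keep lifting.

move_arm:
  series: "1 0 0 -0.4 0 0 0;1 0 0 -0.5 0 0 0;1 0 0 -0.6 0 0 0;1 0 0 -0.6 0 0 0;1 0 0 -0.6 0 0 0;1 0 0 -0.3 0 0 0;1 0 0 0 0 0 0"

```text
clock: 11.58
eef_pos: [548.6, 26.6, 282.0]
tcp_rot: [3.141, -0.0, 0.079]
contact_force: [-0.0, 0.4, -1.6]
opening: 0.704
```

Run:
```python
from h import *
to([540,215,290],0.08)
c,w=grab('wrist','w_held'); _,s=grab('scene','s_held')
cv2.imwrite('pics/c3.png',np.hstack([cv2.resize(w,(400,300)),cv2.resize(s[120:300,180:420],(400,300))]))
```

```text
t 11.575 pos [548.6  26.6 282. ] rpy [ 3.141 -0.     0.079] shift/40 [ 0.16 -4.71 -0.2 ] turn [ 0.  -0.  -0.1] F [-0.   0.4 -1.6] open 0.704
```

View pics/c3.png

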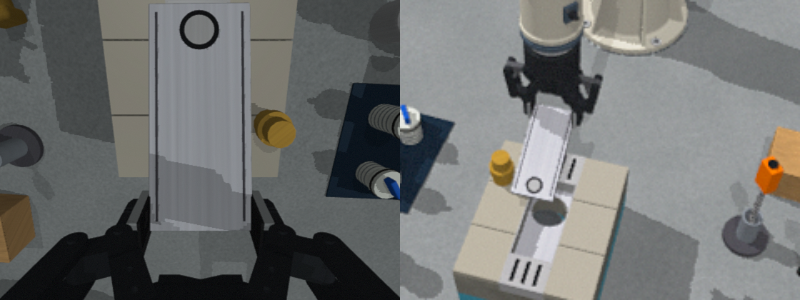

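The cover is held right way up, tilted slightly down at the dimple end (wrist crop: plate from (150,0) to (250,230)); the pot bore shows in the opening. I'll carry it to the free counter between the sample and the rod stand.

move_arm:
  series: "1 0 -0.7 0 0 0 0;1 -0.1 -0.9 0 0 0 0;1 -0.2 -0.9 0 0 0 0;1 -0.2 -0.9 0 0 0 0;1 -0.1 -0.7 0 0 0 0;1 -0.1 -0.3 0 0 0 0;1 0 0 0 0 0 0"

```text
clock: 12.55
eef_pos: [501.6, 202.9, 272.4]
tcp_rot: [3.138, 0.015, 0.077]
contact_force: [-0.4, -0.7, -2.1]
opening: 0.701
```

```bash
python3 -c "
from h import *
to([505,222,60],0.08)"
```

```text
t 12.55 pos [501.6 202.9 272.4] rpy [3.138 0.015 0.077] shift/40 [ 0.2  -0.49  5.31] turn [ 0.2  0.8 -0.2] F [-0.4 -0.7 -2.1] open 0.701
```

move_arm:
  series: "1 0.15 -0.4 0.5 0 0.8 0;1 0 0 0.8 0 0 0;1 0 0 0.9 0 0 0;1 0 0 0.9 0 0 0;1 0 0 0.7 0 0 0;1 0 0 0.3 0 0 0;1 0 0 0 0 0 0"

```text
clock: 13.42
eef_pos: [509.1, 211.9, 103.5]
tcp_rot: [3.136, -0.001, 0.073]
contact_force: [0.3, 0.2, -1.6]
opening: 0.703
```

```bash
python3 -c "
from h import *
to([505,222,36],0.08)"
```

```text
t 13.425 pos [509.1 211.9 103.5] rpy [ 3.136e+00 -1.000e-03  7.300e-02] shift/40 [-0.08 -0.27  1.68] turn [ 0.3 -0.  -0.4] F [ 0.3  0.2 -1.6] open 0.703
```

move_arm:
  series: "1 0 -0.27 0.5 0 0 0;1 0 0 0.5 0 0 0;1 0 0 0.15 0 0 0;1 0 0 0.1 0 0 0;1 0 0 0.1 0 0 0"

```text
clock: 14.05
eef_pos: [511.4, 225.2, 49.7]
tcp_rot: [3.138, -0.007, 0.072]
contact_force: [-1.0, -0.1, -2.1]
opening: 0.702
```

move_arm:
  series: "1 0 0 0.1 0 0 0;1 0 0 0.1 0 0 0;1 0 0 0.1 0 0 0"

```text
clock: 14.42
eef_pos: [512.1, 225.4, 37.8]
tcp_rot: [3.139, -0.009, 0.072]
contact_force: [-0.3, -0.5, -1.7]
opening: 0.705
```

move_arm:
  series: "1 0 0 0.06 0 0 0;1 0 0 0.06 0 0 0"

```text
clock: 14.68
eef_pos: [512.1, 225.3, 32.6]
tcp_rot: [3.139, -0.009, 0.072]
contact_force: [-0.2, -0.9, -1.7]
opening: 0.699
```

move_arm:
  series: "1 0 0 0.08 0 0 0;1 0 0 0.08 0 0 0"

```text
clock: 14.92
eef_pos: [511.8, 225.3, 26.2]
tcp_rot: [3.139, -0.008, 0.072]
contact_force: [-7.6, -1.4, 8.8]
opening: 0.704
```

move_arm:
  series: "1 0 0 0.08 0 0 0;1 0 0 0.06 0 0 0"

```text
clock: 15.18
eef_pos: [511.2, 225.3, 21.2]
tcp_rot: [3.139, -0.008, 0.072]
contact_force: [-4.8, -1.7, 6.2]
opening: 0.702
```

In contact with the counter; release and rise.

move_arm:
  series: "0.2 0 0 0 0 0 0;-0.4 0 0 0 0 0 0;-1 0 0 0 0 0 0;-1 0 0 0 0 0 0;-1 0 0 -0.4 0 0 0;-1 0 0 -0.9 0 0 0;-1 0 0 -1 0 0 0;-1 0 0 -1 0 0 0;-1 0 0 -1 0 0 0;-1 0 0 -1 0 0 0;-1 0 0 -1 0 0 0;-1 0 0 -1 0 0 0;-1 0 0 -0.5 0 0 0;-1 0 0 0 0 0 0"

```text
clock: 16.92
eef_pos: [507.7, 225.7, 354.2]
tcp_rot: [-3.141, -0.017, 0.072]
contact_force: [-1.1, -0.5, -0.0]
opening: 1.004
```

Run:
```python
from h import *
import json
to([470,345,330],0.08)
c,im=grab('wrist','w_put'); json.dump({k:np.array(v).tolist() for k,v in c.items()},open('w_put.json','w'))
ct,t=grab('top','t_put'); cs,s=grab('scene','s_put')
hsv=lambda i:cv2.cvtColor(i,cv2.COLOR_BGR2HSV)
for n,i in (('w',im),('t',t),('s',s)):
    m=cv2.inRange(hsv(i),(5,180,150),(18,255,255)); k,l,st,ce=cv2.connectedComponentsWithStats(m)
    print(n,[(st[j].tolist(),ce[j].round(1).tolist()) for j in range(1,k) if st[j][4]>20])
```

```text
t 16.925 pos [507.7 225.7 354.2] rpy [-3.141 -0.017  0.072] shift/40 [-0.73 -3.04  0.59] turn [-0.  -1.  -0.5] F [-1.1 -0.5 -0. ] open 1.004
w [([115, 212, 40, 36, 488], [135.6, 228.8])]
t []
s [([393, 214, 17, 22, 226], [400.8, 225.4])]
```

move_arm:
  series: "-1 -0.7 -0.8 0 0 -1 0;-1 -0.7 -0.9 0 0 0 0;-1 -0.7 -0.9 0 0 0 0;-1 -0.5 -0.6 0 0 0 0;-1 0 0 0 0 0 0"

```text
clock: 17.7
eef_pos: [388.4, 346.4, 343.3]
tcp_rot: [3.134, 0.016, 0.07]
contact_force: [0.5, 0.0, 0.5]
opening: 1.0
```

Run:
```python
from h import *
import json
to([390,350,354],0.08)
c,im=grab('wrist','w_g'); json.dump({k:np.array(v).tolist() for k,v in c.items()},open('w_g.json','w'))
hsv=cv2.cvtColor(im,cv2.COLOR_BGR2HSV)
m=cv2.inRange(hsv,(5,180,60),(20,255,255)); k,l,st,ce=cv2.connectedComponentsWithStats(m)
for j in range(1,k):
    if st[j][4]>100:
        rc=cv2.minAreaRect(np.argwhere(l==j)[:,::-1].astype(np.float32)); bx=cv2.boxPoints(rc)
        print(st[j],ce[j].round(1),rc); P=np.array([onz(c,u,224) for u in bx]); print(P.round(1), [np.degrees(np.arctan2(*(P[(i+1)%4]-P[i])[1::-1])).round(1) for i in (0,1)],[np.linalg.norm(P[(i+1)%4]-P[i]).round(1) for i in (0,1)]); x,y,w,h=st[j][:4]
        im0=cv2.resize(im[max(0,y-40):y+h+90,max(0,x-40):x+w+60],None,fx=3,fy=3)
t=cv2.imread('pics/w_put.png')
h=400; f=lambda i:cv2.resize(i,(int(i.shape[1]*h/i.shape[0]),h)); o=np.hstack([f(im0),f(t)]); print(o.shape); cv2.imwrite('pics/c4.png',o[:,:800])
```

```text
t 17.7 pos [388.4 346.4 343.3] rpy [3.134 0.016 0.07 ] shift/40 [ 0.04 -0.08 -0.27] turn [ 0.5  0.9 -0.6] F [0.5 0.  0.5] open 1.0
[255  67  47  51 950] [277.9  91.7] ((278.0121765136719, 91.89025115966797), (45.134220123291016, 30.45388412475586), 51.34019470214844)
[[476.8 371.2 224. ]
 [490.7 354.8 224. ]
 [468.3 332.5 224. ]
 [453.5 349.  224. ]] [np.float64(-49.7), np.float64(-135.0)] [np.float64(21.5), np.float64(31.7)]
(400, 857, 3)
```

move_arm:
  series: "-1 0.5 0 0 0.5 0.9 -9.7;-1 0.5 0 0 0 0 -9.7;-1 0.5 0.2 0 0 0 -9.7;-1 0.5 0.2 0 0 0 -9.7;-1 0 0 0 0 0 0"

```text
clock: 18.38
eef_pos: [475.8, 352.0, 338.5]
tcp_rot: [-3.142, 0.006, 0.764]
contact_force: [0.5, 1.0, 0.0]
opening: 1.003
```

```bash
python3 -c "
from h import *
to([472.3,351.9,260],0.745)"
```

```text
t 18.375 pos [475.8 352.  338.5] rpy [-3.142  0.006  0.764] shift/40 [-0.05 -0.06  1.96] turn [0.  0.3 1.1] F [0.5 1.  0. ] open 1.003
```

View pics/c4.png

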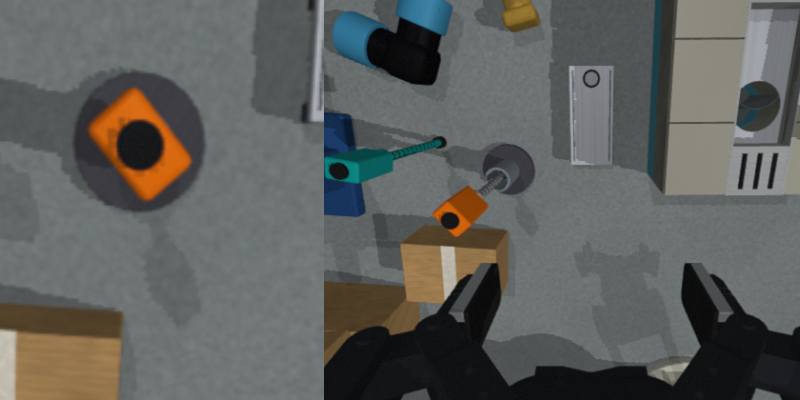

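The left crop shows the orange handle centred over its stand. The right crop shows the cover right way up on the counter, clear of the sample, with the pot bore visible in the recess. Now to grip the gauge.

move_arm:
  series: "-1 -0.05 -0.06 0.9 0 0.3 1.1;-1 0 0 0.9 0 0 0;-1 0 0 0.6 0 0 0;-1 0 0 0.3 0 0 0;-1 0 0 0 0 0 0"

```text
clock: 19.0
eef_pos: [471.7, 348.0, 226.5]
tcp_rot: [3.141, 0.004, 0.725]
contact_force: [-0.3, -0.5, 0.7]
opening: 0.999
```

```bash
python3 -c "
from h import *
to([472.3,351.9,180],0.745)"
```

```text
t 19.0 pos [471.7 348.  226.5] rpy [3.141 0.004 0.725] shift/40 [ 0.08 -0.06  1.16] turn [ 0.   0.2 -1.2] F [-0.3 -0.5  0.7] open 0.999
```

move_arm:
  series: "-1 0.08 -0.06 0.4 0 0 -1.2;-1 0.02 0 0.4 0 0 0;-1 0 0 0.25 0 0 0;-1 0 0 0 0 0 0"

```text
clock: 19.5
eef_pos: [473.8, 353.2, 183.2]
tcp_rot: [3.141, 0.001, 0.746]
contact_force: [-0.1, 0.7, -0.3]
opening: 0.998
```

```bash
python3 -c "
from h import *
to([472.3,351.9,180],0.745)"
```

```text
t 19.5 pos [473.8 353.2 183.2] rpy [3.141e+00 1.000e-03 7.460e-01] shift/40 [-0.05 -0.    0.08] turn [0.  0.1 0.1] F [-0.1  0.7 -0.3] open 0.998
```

Close on the handle.

move_arm:
  series: "0 -0.05 0 0 0 0 0;0.3 0 0 0 0 0 0;0.6 0 0 0 0 0 0;1 0 0 0 0 0 0;1 0 0 0 0 0 0;1 0 0 0 0 0 0;1 0 0 0 0 0 0"
  grip_force: 50

```text
clock: 20.38
eef_pos: [472.8, 352.2, 184.5]
tcp_rot: [3.141, -0.001, 0.746]
contact_force: [-0.4, -0.3, -0.9]
opening: 0.252
```

```bash
python3 -c "
from h import *
to([472.3,351.9,300],0.745)
print(r.sense()['qpos'].round(2))
import json
c=json.load(open('w_put.json'))
# pot mouth dark blob in w_put (z=98)
im=cv2.cvtColor(cv2.imread('pics/w_put.png'),cv2.COLOR_BGR2GRAY); cv2.imwrite('pics/potcrop.png',im[70:150,480:560])
m=(im<60).astype(np.uint8); k,l,st,ce=cv2.connectedComponentsWithStats(m)
print([(st[j].tolist(),ce[j].round(1).tolist()) for j in range(1,k) if st[j][4]>150 and st[j][0]>470])
for cam,f in (('w_put','w_put'),):
  for u in [(521,112)]: print(onz(c,u,98).round(1))
"
```

```text
t 20.375 pos [472.8 352.2 184.5] rpy [ 3.141e+00 -1.000e-03  7.460e-01] shift/40 [-0.01 -0.   -2.89] turn [ 0. -0.  0.] F [-0.4 -0.3 -0.9] open 0.252
[ 0.64  0.35  1.76 -0.    1.04  1.46]
[([480, 5, 32, 146, 844], [495.5, 68.3]), ([527, 121, 33, 37, 621], [541.1, 137.5])]
[598.5 -45.3  98. ]
```

Gripped (opening matches 22 mm); reference TCP z is 184.5 with the foot 16 mm up. Lift straight up.

move_arm:
  series: "1 0 0 -0.4 0 0 0;1 0 0 -0.8 0 0 0;1 0 0 -0.9 0 0 0;1 0 0 -0.8 0 0 0;1 0 0 -0.4 0 0 0;1 0 0 0 0 0 0"

```text
clock: 21.12
eef_pos: [472.4, 352.0, 324.2]
tcp_rot: [3.141, -0.001, 0.746]
contact_force: [-0.4, 0.0, -1.8]
opening: 0.257
```

```bash
python3 -c "
from h import *
to([593.5,31,325],0.745)
import json
c=json.load(open('w_put.json'))
im=cv2.cvtColor(cv2.imread('pics/w_put.png'),cv2.COLOR_BGR2GRAY)
for v in range(84,140,5): print(v,im[v,425:495:2])
"
```

```text
t 21.125 pos [472.4 352.  324.2] rpy [ 3.141e+00 -1.000e-03  7.460e-01] shift/40 [-3.22  7.95 -0.02] turn [ 0.  -0.1  0. ] F [-0.4  0.  -1.8] open 0.257
84 [137 138 137 137 138 138 149 158 165 160 154 161 163 161 162 162 141 154
 123 119 122 120 120 119 119 121 121 119 119 121 120  87  65  50  48]
89 [137 136 137 138 138 140 150 162 155  83  53  55  51  48  50  49  50  51
  50  49  47  50  52  94 122 121 120 121 118 121 117  68  61  48  58]
94 [137 137 138 138 138 133 116  57  60  57  53  51  52  53  54  50  48  49
  48  49  47  47  48  48  48  77 119 119 120 118 101  64  52  48  60]
99 [137 138 138 138 138 148  78  58  57  58  58  50  51  49  50  49  45  46
  47  45  45  43  44  44  44  42  60 119 122 118  71  61  49  51  58]
104 [139 138 138 138 141 136  61  58  60  49  43  43  40  41  42  42  44  42
  45  45  47  44  45  44  50  55  45  87 121 110  65  58  51  60  63]
109 [137 138 139 139 143 127  51  59  43  45  46  48  47  47  47  48  47  46
  46  45  47  51  63  52  51  48  48  91 119  79  64  52  52  56  64]
114 [138 139 138 135 144  78  53  53  51  49  54  56  62  66  65  65  62  54
  52  48  48  50  50  51  53  50  58 118 112  65  61  47  54  62  65]
119 [138 139 138 139 139  63  58  58  58  58  53  53  49  51  51  53  49  50
  51  49  51  51  52  55  54  57 109 119  97  62  55  50  56  67  64]
124 [139 137 137 142 128  57  59  58  56  51  50  52  51  57  55  56  54  55
  54  54  55  56  56  56  73 118 121 117  67  64  48  51  64  66  64]
129 [ 89  88  83 140  81  53  54  53  52  50  60  62  59  59  60  57  57  59
  58  59  57  58  83 121 120 120 119  98  63  62  44  62  65  62  75]
134 [138 138 139 145 163 165 103  59  57  58  59  59  59  61  59  59  59  60
  65  96 117 120 122 121 119 121 117  69  66  47  50  64  64  64  97]
139 [139 139 139 149 166 166 166 168 164 167 168 169 164 155 122 123 122 122
 120 117 120 119 122 119 120 119 111  65  63  44  64  65  65  75 104]
```

```bash
python3 -c "
from h import *
import json
from scipy.optimize import least_squares
c=json.load(open('w_put.json'))
pts=[(470.5,89),(475,94),(477,99),(478.7,104),(479,109),(477.7,114),(476.5,119),(473.5,124),(469,129),(463,134),(442.5,89)]
P=np.array([onz(c,u,98)[:2] for u in pts])
f=least_squares(lambda p:np.hypot(P[:,0]-p[0],P[:,1]-p[1])-29,[594,31]); print(f.x,f.fun.round(1))
"
```

```text
[593.02963675  32.30869713] [ 0.2  0.  -0.5  0.1  0.3 -0.3  0.3  0.1 -0.2  0.3  0.3]
```

move_arm:
  series: "1 -0.3 0.6 0 0 0 0;1 -0.4 0.9 0 0 0 0;1 -0.4 0.9 0 0 0 0;1 -0.4 0.9 0 0 0 0;1 -0.4 0.9 0 0 0 0;1 -0.4 0.9 0 0 0 0;1 -0.3 0.7 0 0 0 0;1 -0.2 0.4 0 0 0 0;1 0 0 0 0 0 0"

```text
clock: 22.25
eef_pos: [555.8, 85.0, 311.7]
tcp_rot: [-3.135, 0.015, 0.747]
contact_force: [0.1, 0.6, -1.9]
opening: 0.253
```

```bash
python3 -c "
from h import *
to([593.5,31,325],0.745)"
```

```text
t 22.25 pos [555.8  85.  311.7] rpy [-3.135  0.015  0.747] shift/40 [-0.23  1.63 -0.34] turn [-0.4  0.8  0.1] F [ 0.1  0.6 -1.9] open 0.253
```

Pot mouth by circle fit: (593.0,32.3), agreeing with the geometry (593.5,31).

move_arm:
  series: "1 -0.1 0.7 0 -0.4 0.8 0;1 -0.1 0.6 0 0 0 0;1 0 0.2 0 0 0 0;1 0 0 0 0 0 0"

```text
clock: 22.75
eef_pos: [590.7, 37.0, 310.0]
tcp_rot: [-3.138, 0.002, 0.749]
contact_force: [0.6, 0.6, -1.5]
opening: 0.253
```

```bash
python3 -c "
from h import *
to([593.2,31.8,267],0.745)"
```

```text
t 22.75 pos [590.7  37.  310. ] rpy [-3.138e+00  2.000e-03  7.490e-01] shift/40 [-0.04  0.14  1.07] turn [-0.2  0.1  0.2] F [ 0.6  0.6 -1.5] open 0.253
```

move_arm:
  series: "1 -0.04 0.14 0.4 -0.2 0 0;1 0 0 0.6 0 0 0;1 0 0 0.4 0 0 0;1 0 0 0.2 0 0 0;1 0 0 0 0 0 0"

```text
clock: 23.38
eef_pos: [592.1, 33.2, 241.4]
tcp_rot: [-3.14, 0.003, 0.751]
contact_force: [-0.1, 0.0, -1.8]
opening: 0.252
```

```bash
python3 -c "
from h import *
to([593.2,31.8,227],0.745)"
```

```text
t 23.375 pos [592.1  33.2 241.4] rpy [-3.14e+00  3.00e-03  7.51e-01] shift/40 [-0.    0.04  0.36] turn [-0.1  0.2  0.3] F [-0.1  0.  -1.8] open 0.252
```

move_arm:
  series: "1 0 0.04 0.2 0 0 0;1 0 0 0.1 0 0 0;1 0 0 0.08 0 0 0;1 0 0 0.08 0 0 0"

```text
clock: 23.88
eef_pos: [594.3, 32.0, 223.5]
tcp_rot: [3.141, 0.0, 0.751]
contact_force: [0.5, 0.2, -1.7]
opening: 0.252
```

move_arm:
  series: "1 0 0 0.08 0 0 0;1 0 0 0.08 0 0 0"

```text
clock: 24.12
eef_pos: [594.4, 32.0, 216.9]
tcp_rot: [3.141, 0.0, 0.751]
contact_force: [-0.1, -1.0, -2.2]
opening: 0.252
```

move_arm:
  series: "1 0 0 0.08 0 0 0;1 0 0 0.08 0 0 0"

```text
clock: 24.38
eef_pos: [594.4, 32.0, 210.1]
tcp_rot: [3.141, 0.0, 0.751]
contact_force: [0.3, -0.3, -1.1]
opening: 0.251
```

move_arm:
  series: "1 0 0 0.06 0 0 0;1 0 0 0.06 0 0 0"

```text
clock: 24.62
eef_pos: [594.4, 32.0, 204.9]
tcp_rot: [3.141, 0.0, 0.751]
contact_force: [-0.8, 0.7, -0.4]
opening: 0.249
```

move_arm:
  series: "1 0 0 0.06 0 0 0"

```text
clock: 24.75
eef_pos: [594.4, 31.9, 202.3]
tcp_rot: [3.141, 0.0, 0.751]
contact_force: [0.2, 0.3, -1.1]
opening: 0.255
```

move_arm:
  series: "1 0 0 0.08 0 0 0;1 0 0 0.08 0 0 0"

```text
clock: 25.0
eef_pos: [594.5, 31.9, 195.6]
tcp_rot: [3.141, 0.0, 0.751]
contact_force: [-0.2, -0.8, -0.9]
opening: 0.253
```

move_arm:
  series: "1 0 0 0.05 0 0 0"

```text
clock: 25.12
eef_pos: [594.4, 31.9, 193.3]
tcp_rot: [3.141, 0.0, 0.751]
contact_force: [0.3, 0.1, -1.8]
opening: 0.247
```

move_arm:
  series: "1 0 0 0.05 0 0 0"

```text
clock: 25.25
eef_pos: [594.8, 32.0, 191.7]
tcp_rot: [3.14, -0.0, 0.751]
contact_force: [-1.1, 0.5, 15.8]
opening: 0.252
```

move_arm:
  series: "1 0 0 0.05 0 0 0"

```text
clock: 25.38
eef_pos: [595.5, 32.2, 191.6]
tcp_rot: [3.139, -0.002, 0.751]
contact_force: [-4.7, 0.7, 22.6]
opening: 0.25
```

Contact at TCP z 191.7, so the foot is at 23.2 and the depth is about 74.8 mm: the tall insert. Back to the stand.

move_arm:
  series: "1 0 0 -0.3 0 0 0;1 0 0 -0.8 0 0 0;1 0 0 -0.9 0 0 0;1 0 0 -0.9 0 0 0;1 0 0 -0.5 0 0 0;1 0.3 -0.7 0 0 0 0;1 0.4 -0.9 0 0 0 0;1 0.4 -0.9 0 0 0 0;1 0.4 -0.9 0 0 0 0;1 0.4 -0.9 0 0 0 0;1 0.4 -0.9 0 0 0 0;1 0.3 -0.7 0 0 0 0;1 0 0 0 0 0 0"

```text
clock: 27.0
eef_pos: [508.6, 282.6, 337.6]
tcp_rot: [3.136, -0.008, 0.749]
contact_force: [0.4, 0.4, -2.1]
opening: 0.251
```

```bash
python3 -c "
from h import *
to([472.6,352.1,315],0.746)"
```

```text
t 27.0 pos [508.6 282.6 337.6] rpy [ 3.136 -0.008  0.749] shift/40 [ 0.52 -1.89  0.56] turn [ 0.3 -0.5  0.2] F [ 0.4  0.4 -2.1] open 0.251
```

move_arm:
  series: "1 0.2 -0.7 0.1 0.3 -0.5 0.2;1 0.2 -0.7 0.2 0 0 0;1 0.08 -0.35 0 0 0 0;1 0 0 0 0 0 0"

```text
clock: 27.5
eef_pos: [475.9, 346.2, 326.6]
tcp_rot: [3.139, -0.0, 0.744]
contact_force: [0.7, -0.1, -1.8]
opening: 0.254
```

```bash
python3 -c "
from h import *
to([472.6,352.1,260],0.746)"
```

```text
t 27.5 pos [475.9 346.2 326.6] rpy [ 3.139 -0.     0.744] shift/40 [ 0.04 -0.17  1.67] turn [ 0.2 -0.  -0.1] F [ 0.7 -0.1 -1.8] open 0.254
```

move_arm:
  series: "1 0.04 -0.17 0.4 0.2 0 0;1 0 0 0.6 0 0 0;1 0 0 0.3 0 0 0;1 0 0 0 0 0 0"

```text
clock: 28.0
eef_pos: [473.5, 350.2, 271.9]
tcp_rot: [-3.141, -0.0, 0.742]
contact_force: [-0.5, -0.3, -0.9]
opening: 0.252
```

```bash
python3 -c "
from h import *
to([472.6,352.1,186],0.746)"
```

```text
t 28.0 pos [473.5 350.2 271.9] rpy [-3.141 -0.     0.742] shift/40 [ 0.02 -0.05  2.15] turn [-0.  -0.  -0.2] F [-0.5 -0.3 -0.9] open 0.252
```

move_arm:
  series: "1 0.02 -0.05 0.4 0 0 0;1 0 0 0.6 0 0 0;1 0 0 0.5 0 0 0;1 0 0 0.25 0 0 0;1 0 0 0.1 0 0 0;1 0 0 0.06 0 0 0"

```text
clock: 28.75
eef_pos: [474.2, 353.3, 193.5]
tcp_rot: [3.141, -0.004, 0.741]
contact_force: [0.4, 0.3, -2.9]
opening: 0.251
```

```bash
python3 -c "
from h import *
to([472.6,352.1,184.5],0.746)"
```

```text
t 28.75 pos [474.2 353.3 193.5] rpy [ 3.141 -0.004  0.741] shift/40 [-0.05 -0.01  0.23] turn [ 0.  -0.2 -0.3] F [ 0.4  0.3 -2.9] open 0.251
```

move_arm:
  series: "1 -0.04 0 0.1 0 0 0;1 0 0 0.07 0 0 0;1 0 0 0.05 0 0 0"

```text
clock: 29.12
eef_pos: [473.6, 352.6, 185.4]
tcp_rot: [3.141, -0.006, 0.741]
contact_force: [0.8, -0.5, -1.2]
opening: 0.25
```

move_arm:
  series: "1 0 0 0.03 0 0 0"

```text
clock: 29.25
eef_pos: [473.7, 352.7, 184.4]
tcp_rot: [3.141, -0.007, 0.741]
contact_force: [0.0, -0.1, 6.6]
opening: 0.251
```

Seated (reaction at 184.4, as before). Release and rise straight up.

move_arm:
  series: "0.3 0 0 0 0 0 0;-0.3 0 0 0 0 0 0;-0.9 0 0 0 0 0 0;-1 0 0 0 0 0 0;-1 0 0 -0.3 0 0.4 0;-1 0 0 -0.8 0 0 0;-1 0 0 -1 0 0 0;-1 0 0 -1 0 0 0;-1 0 0 -0.8 0 0 0;-1 0 0 0 0 0 0"

```text
clock: 30.5
eef_pos: [472.2, 351.4, 350.2]
tcp_rot: [3.141, -0.019, 0.741]
contact_force: [0.3, -0.1, 0.3]
opening: 1.002
```

Run:
```python
from h import *
# want TCP so the wrist camera is over A with yaw 1.68
to([578+9,-290-82,330],1.68)
s,im=grab('scene','s_rod'); m=cv2.inRange(cv2.cvtColor(im,cv2.COLOR_BGR2HSV),(5,180,60),(20,255,255)); k,l,st,ce=cv2.connectedComponentsWithStats(m)
print([(st[j].tolist(),ce[j].round(1).tolist()) for j in range(1,k) if st[j][4]>60], proj(s,[472.5,352,198]).round(1))
i0=cv2.imread('pics/scene0.png');m=cv2.inRange(cv2.cvtColor(i0,cv2.COLOR_BGR2HSV),(5,180,60),(20,255,255)); k,l,st,ce=cv2.connectedComponentsWithStats(m)
print([(st[j].tolist(),ce[j].round(1).tolist()) for j in range(1,k) if st[j][4]>60])
```

```text
t 30.5 pos [472.2 351.4 350.2] rpy [ 3.141 -0.019  0.741] shift/40 [-10.1   15.28   0.32] turn [  0.6  -1.  -53.8] F [ 0.3 -0.1  0.3] open 1.002
[([394, 215, 17, 22, 232], [401.4, 226.0]), ([65, 279, 16, 13, 81], [72.4, 285.6]), ([84, 287, 18, 17, 84], [90.9, 293.5]), ([94, 291, 22, 16, 115], [104.9, 297.8]), ([55, 303, 45, 28, 261], [77.2, 315.4]), ([361, 316, 11, 38, 76], [365.4, 329.6]), ([259, 346, 16, 21, 141], [266.2, 355.3]), ([278, 357, 16, 17, 71], [285.5, 363.0]), ([297, 361, 19, 21, 129], [306.1, 369.6]), ([249, 371, 19, 19, 141], [258.3, 379.1]), ([269, 380, 18, 20, 125], [276.5, 388.9]), ([289, 383, 19, 20, 150], [298.0, 392.9])] [400.1 223.8]
[([151, 172, 17, 15, 77], [158.6, 179.9]), ([234, 211, 13, 20, 75], [239.1, 218.7]), ([393, 214, 17, 22, 234], [400.9, 225.3]), ([67, 280, 13, 12, 70], [72.3, 285.6]), ([80, 287, 18, 21, 110], [90.7, 295.8]), ([99, 290, 17, 17, 97], [106.0, 296.6]), ([51, 301, 18, 17, 86], [59.6, 308.5]), ([65, 307, 20, 16, 99], [73.5, 314.0]), ([81, 314, 18, 14, 89], [90.4, 319.1]), ([259, 347, 17, 18, 78], [267.6, 355.2]), ([278, 354, 18, 21, 124], [285.6, 363.1]), ([297, 361, 19, 16, 107], [306.3, 367.6]), ([249, 371, 18, 19, 136], [257.3, 379.2]), ([269, 379, 18, 19, 130], [278.5, 387.8]), ([289, 385, 20, 21, 139], [298.0, 395.0])]
```

move_arm:
  series: "-1 0 0.4 0 0 -1 -10.7;-1 0 0.4 0 0 0 -10.7;-1 0 0.4 0 0 0 -10.7;-1 0 0.4 0 0 0 -10.7;-1 0 0.4 0 0 0 -10.7;-1 -1 0 0 0 0 0;-1 -1 0 0 0 0 0;-1 -1 0 0 0 0 0;-1 -1 0 0 0 0 0;-1 -1 0 0 0 0 0;-1 -1 0 0 0 0 0;-1 -1 0 0 0 0 0;-1 -1 0 0 0 0 0;-1 -1 0 0 0 0 0;-1 -1 0 0 0 0 0;-1 0 0 0 0 0 0"

```text
clock: 32.55
eef_pos: [580.6, -95.9, 330.3]
tcp_rot: [-3.112, 0.006, 1.688]
contact_force: [0.2, 0.2, -0.7]
opening: 1.0
```

```bash
python3 -c "
from h import *
to([587,-372,330],1.68)"
```

```text
t 32.55 pos [580.6 -95.9 330.3] rpy [-3.112  0.006  1.688] shift/40 [-6.88 -0.64  0.07] turn [-1.7  0.4  0.4] F [ 0.2  0.2 -0.7] open 1.0
```

move_arm:
  series: "-1 -1 -0.1 0 -1.7 0.4 0.4;-1 -1 -0.1 0 0 0 0;-1 -1 -0.1 0 0 0 0;-1 -1 -0.1 0 0 0 0;-1 -1 -0.1 0 0 0 0;-1 -1 -0.1 0 0 0 0;-1 -0.4 0 0 0 0 0;-1 0 0 0 0 0 0"

```text
clock: 33.55
eef_pos: [583.5, -351.7, 321.4]
tcp_rot: [-3.134, -0.011, 1.684]
contact_force: [0.1, 0.6, -0.6]
opening: 1.001
```

Run:
```python
from h import *
import json
to([578.5,-290,200],1.68)
c,im=grab('wrist','w_A'); json.dump({k:np.array(v).tolist() for k,v in c.items()},open('w_A.json','w'))
hsv=cv2.cvtColor(im,cv2.COLOR_BGR2HSV)
m=cv2.inRange(hsv,(105,150,60),(125,255,255)); k,l,st,ce=cv2.connectedComponentsWithStats(m)
for j in range(1,k):
    if st[j][4]>100:
        rc=cv2.minAreaRect(np.argwhere(l==j)[:,::-1].astype(np.float32)); bx=cv2.boxPoints(rc); P=np.array([onz(c,u,97) for u in bx]); e=[P[1]-P[0],P[2]-P[1]]
        print(st[j].tolist(),P.mean(0).round(1),[(np.linalg.norm(v).round(1),np.degrees(np.arctan2(v[1],v[0])).round(1)) for v in e])
w=cv2.inRange(hsv,(0,0,150),(179,70,255)); k,l,st,ce=cv2.connectedComponentsWithStats(w)
for j in range(1,k):
    if 400<st[j][4]<6000: 
        (u,rad)=cv2.minEnclosingCircle(np.argwhere(l==j)[:,::-1].astype(np.float32)); print('white',st[j].tolist(),np.round(u,1),round(rad,1),[onz(c,u,z).round(1) for z in (79,)], 'diam79',(2*rad*np.linalg.norm(onz(c,u,79)-c['position'])/c['fx']).round(1))
```

```text
t 33.55 pos [ 583.5 -351.7  321.4] rpy [-3.134 -0.011  1.684] shift/40 [1.51 0.07 3.05] turn [-0.4 -0.6  0.3] F [ 0.1  0.6 -0.6] open 1.001
[175, 103, 30, 24, 301] [ 478.6 -296.8   97. ] [(np.float64(34.9), np.float64(40.6)), (np.float64(9.5), np.float64(-47.9))]
[280, 103, 9, 34, 266] [ 578.8 -290.4   97. ] [(np.float64(8.4), np.float64(6.5)), (np.float64(33.9), np.float64(-83.0))]
[266, 187, 7, 29, 192] [ 572.3 -381.9   97. ] [(np.float64(6.8), np.float64(6.6)), (np.float64(33.4), np.float64(-83.9))]
[228, 333, 56, 33, 1303] [ 577.4 -589.    97. ] [(np.float64(45.9), np.float64(89.1)), (np.float64(72.9), np.float64(0.0))]
[166, 357, 57, 41, 1395] [ 493.6 -647.3   97. ] [(np.float64(64.4), np.float64(85.9)), (np.float64(75.3), np.float64(-0.2))]
[81, 408, 31, 12, 252] [ 356.5 -730.1   97. ] [(np.float64(21.3), np.float64(86.0)), (np.float64(43.4), np.float64(7.0))]
white [324, 0, 80, 89, 2592] [359.1  45.7] 48.9 [array([ 648.1, -208.2,   79. ])] diam79 116.3
white [134, 8, 66, 52, 1351] [166.5  35. ] 35.0 [array([ 447.9, -220.9,   79. ])] diam79 85.7
white [236, 23, 39, 40, 519] [25
[... 316 characters left out ...]
, -314.9,   79. ])] diam79 175.2
white [171, 92, 43, 45, 1183] [192.5 113.5] 23.2 [array([ 477.4, -296.3,   79. ])] diam79 55.2
white [261, 95, 46, 47, 1360] [283.5 118. ] 23.4 [array([ 578.2, -289.5,   79. ])] diam79 54.1
white [0, 137, 58, 65, 1678] [ 21.5 169. ] 38.6 [array([ 280. , -381.8,   79. ])] diam79 114.7
white [251, 180, 38, 37, 815] [269.7 198.1] 19.0 [array([ 572.6, -383.4,   79. ])] diam79 45.7
white [0, 211, 152, 100, 4743] [ 73.3 246.7] 81.5 [array([ 332.9, -475.6,   79. ])] diam79 243.2
white [453, 266, 80, 42, 860] [492.5 280.5] 39.8 [array([ 871. , -460.3,   79. ])] diam79 123.9
white [542, 287, 18, 56, 613] [557.  314.5] 27.5 [array([ 972.3, -500.1,   79. ])] diam79 98.5
```

Run:
```python
from h import *
import json
c=json.load(open('w_A.json')); s=vision.camera_params('scene')
w=dict(c,position=[565.73,-351.39,473.29],rotation=[-0.328596,0.006989,-1.582588])
im=cv2.imread('pics/w_A.png'); m=cv2.inRange(cv2.cvtColor(im,cv2.COLOR_BGR2HSV),(105,150,60),(125,255,255)); k,l,st,ce=cv2.connectedComponentsWithStats(m)
C={n:min((ce[j] for j in range(1,k) if st[j][4]>100),key=lambda q:np.hypot(*(q-g))) for n,g in (('A',(284,120)),('B',(269,201)),('C',(190,115)))}
for n,sc,wm in (('A',(167.3,211.7),(225.4,84.6)),('B',(140.2,206.7),(318.5,90.1)),('C',(182.7,187.9),(239.8,177.4))):
    print(n,C[n].round(1),[x.round(0) for x in tri(c,C[n],s,sc)],[x.round(0) for x in tri(c,C[n],w,wm)])
```

```text
A [283.6 119. ] [array([ 578., -290.,   87.]), np.float64(0.0)] [array([ 578., -290.,   90.]), np.float64(0.0)]
B [269. 201.] [array([ 572., -393.,   56.]), np.float64(1.0)] [array([ 572., -393.,   59.]), np.float64(0.0)]
C [189.4 114.6] [array([ 471., -298.,   69.]), np.float64(1.0)] [array([ 473., -298.,   75.]), np.float64(0.0)]
```

All three views agree: A at (578.7,-290) is the tall insert (fin heights 88/57/72 step by 15). Move over it and descend.

move_arm:
  series: "-0.3 0.7 0.05 0 -0.4 -0.6 0;-0.3 0.7 0 0.7 0 0 0;-0.3 0.1 0 1 0 0 0;-0.3 0 0 1 0 0 0;-0.3 0 0 0.9 0 0 0;-0.3 0 0 0.4 0 0 0;-0.3 0 0 0 0 0 0"

```text
clock: 34.48
eef_pos: [580.1, -277.3, 160.1]
tcp_rot: [3.139, -0.002, 1.694]
contact_force: [1.2, 0.3, -0.1]
opening: 0.652
```

```bash
python3 -c "
from h import *
to([578.7,-290.2,83],1.688)"
```

```text
t 34.475 pos [ 580.1 -277.3  160.1] rpy [ 3.139e+00 -2.000e-03  1.694e+00] shift/40 [-0.32 -0.08  1.93] turn [ 0.2 -0.1  0.3] F [ 1.2  0.3 -0.1] open 0.652
```

move_arm:
  series: "-0.3 -0.32 -0.08 0.5 0.2 0 0.3;-0.3 0 0 0.5 0 0 0;-0.3 0 0 0.3 0 0 0;-0.3 0 0 0.1 0 0 0;-0.3 0 0 0 0 0 0"

```text
clock: 35.1
eef_pos: [580.1, -292.1, 102.9]
tcp_rot: [3.139, -0.0, 1.687]
contact_force: [0.8, -0.0, 0.0]
opening: 0.649
```

```bash
python3 -c "
from h import *
to([578.7,-290.2,83],1.688)"
```

```text
t 35.1 pos [ 580.1 -292.1  102.9] rpy [ 3.139 -0.     1.687] shift/40 [ 0.05 -0.03  0.5 ] turn [ 0.1 -0.  -0. ] F [ 0.8 -0.   0. ] open 0.649
```

move_arm:
  series: "-0.3 0.05 -0.03 0.25 0 0 0;-0.3 0 0 0.2 0 0 0;-0.3 0 0 0.05 0 0 0;0.2 0 0 0 0 0 0;0.5 0 0 0 0 0 0;0.7 0 0 0 0 0 0;1 0 0 0 0 0 0;1 0 0 0 0 0 0;1 0 0 0 0 0 0"
  grip_force: 40

```text
clock: 36.22
eef_pos: [579.3, -290.3, 82.8]
tcp_rot: [3.137, 0.001, 1.688]
contact_force: [0.4, 0.5, -0.5]
opening: 0.106
```

```bash
python3 -c "
from h import *
to([593.2,32,310],1.688)"
```

```text
t 36.225 pos [ 579.3 -290.3   82.8] rpy [3.137e+00 1.000e-03 1.688e+00] shift/40 [ 7.96  1.31 -5.68] turn [ 0.2  0.  -0. ] F [ 0.4  0.5 -0.5] open 0.106
```

Gripped (opening 0.106 ≈ 10 mm fin); the TCP should read about 102 when seated. Lift and carry high over the nipple.

move_arm:
  series: "1 0 0 -0.3 0 0 0;1 0 0 -0.7 0 0 0;1 0 0 -0.9 0 0 0;1 0 0 -0.9 0 0 0;1 0 0 -0.9 0 0 0;1 0 0 -0.9 0 0 0;1 0 0 -0.5 0 0 0;1 0.5 0.1 0 0 0 0;1 0.9 0.1 0 0 0 0;1 0.9 0.1 0 0 0 0;1 0.9 0.1 0 0 0 0;1 0.9 0.1 0 0 0 0;1 0.9 0.1 0 0 0 0;1 0.9 0.1 0 0 0 0;1 0.6 0 0 0 0 0;1 0 0 0 0 0 0"

```text
clock: 38.22
eef_pos: [568.4, -10.9, 292.1]
tcp_rot: [-3.137, -0.005, 1.689]
contact_force: [-0.1, -0.6, -1.7]
opening: 0.106
```

Run:
```python
from h import *
to([593.2,32,310],1.688)
c,im=grab('wrist','w_carry'); import json; json.dump({k:np.array(v).tolist() for k,v in c.items()},open('w_carry.json','w'))
```

```text
t 38.225 pos [568.4 -10.9 292.1] rpy [-3.137 -0.005  1.689] shift/40 [ 0.99  0.74 -0.45] turn [-0.3 -0.3  0.1] F [-0.1 -0.6 -1.7] open 0.106
```

Run:
```python
from h import *
import json
from scipy.optimize import least_squares
c=json.load(open('w_carry.json')); im=cv2.imread('pics/w_carry.png'); g=cv2.cvtColor(im,cv2.COLOR_BGR2GRAY)
p0=np.array([593.1,31.8]); th=np.linspace(0,2*np.pi,36,endpoint=False)
print('centre px',proj(c,[*p0,98]).round(1))
P=[]
for t in th:
    d=np.array([np.cos(t),np.sin(t)]); rr=np.arange(20,40,0.5)
    px=np.array([proj(c,[*(p0+q*d),98]) for q in rr]); 
    if (px<1).any() or (px[:,0]>558).any() or (px[:,1]>418).any(): continue
    v=cv2.remap(g,px[:,0].astype(np.float32).reshape(1,-1),px[:,1].astype(np.float32).reshape(1,-1),1)[0].astype(int)
    dv=v[4:]-v[:-4]; i=dv.argmax(); P.append((round(np.degrees(t)),round(rr[i+2],1),dv[i]))
print(P)
cv2.imwrite('pics/c5.png',cv2.resize(im,(560,420)))
```

```text
centre px [310.9 143. ]
[(0, np.float64(29.0), np.int64(86)), (10, np.float64(29.0), np.int64(103)), (20, np.float64(29.5), np.int64(97)), (30, np.float64(29.0), np.int64(81)), (40, np.float64(29.0), np.int64(91)), (50, np.float64(29.5), np.int64(85)), (60, np.float64(29.5), np.int64(95)), (70, np.float64(29.5), np.int64(86)), (80, np.float64(29.5), np.int64(94)), (90, np.float64(29.5), np.int64(80)), (100, np.float64(29.5), np.int64(97)), (110, np.float64(29.5), np.int64(102)), (120, np.float64(29.5), np.int64(97)), (130, np.float64(29.5), np.int64(94)), (140, np.float64(30.0), np.int64(95)), (150, np.float64(29.5), np.int64(96)), (160, np.float64(29.5), np.int64(96)), (170, np.float64(29.0), np.int64(93)), (180, np.float64(29.0), np.int64(93)), (190, np.float64(29.0), np.int64(66)), (200, np.float64(29.5), np.int64(62)), (210, np.float64(29.0), np.int64(61)), (220, np.float64(29.0), np.int64(55)), (230, np.float64(29.0), np.int64(60)), (240, np.float64(29.0), np.int64(56)), (250, np.float64(29.0), np.int64(59)), (260, np.float64(28.5), np.int64(61)), (270, np.float64(28.5), np.int64(64)), (280, np.float64(28.5), np.int64(66)), (290, np.float64(29.0), np.int64(66)), (300, np.float64(28.5), np.int64(51)), (310, np.float64(29.0), np.int64(63)), (320, np.float64(29.0), np.int64(61)), (330, np.float64(29.0), np.int64(62)), (340, np.float64(29.0), np.int64(61)), (350, np.float64(29.0), np.int64(59))]
```

View pics/c5.png

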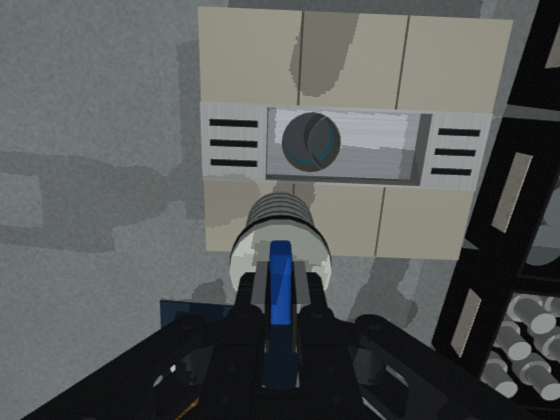

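Pot mouth confirmed at (593.0,32.2) all round (edge at 29 mm on every bearing); the insert hangs straight at (281,260). Move above the pot.

move_arm:
  series: "1 0.5 0.4 0 -0.3 -0.3 0;1 0.5 0.34 0 0 0 0;1 0 0 0 0 0 0"

```text
clock: 38.65
eef_pos: [593.4, 31.6, 291.1]
tcp_rot: [-3.14, 0.001, 1.687]
contact_force: [-1.2, -0.4, -2.2]
opening: 0.109
```

```bash
python3 -c "
from h import *
to([593.1,32.3,200],1.688)"
```

```text
t 38.65 pos [593.4  31.6 291.1] rpy [-3.140e+00  1.000e-03  1.687e+00] shift/40 [ 0.02 -0.    2.28] turn [-0.1  0.1 -0. ] F [-1.2 -0.4 -2.2] open 0.109
```

move_arm:
  series: "1 0.02 0 0.5 0 0 0;1 0 0 0.7 0 0 0;1 0 0 0.5 0 0 0;1 0 0 0.2 0 0 0;1 0 0 0 0 0 0"

```text
clock: 39.28
eef_pos: [592.9, 29.9, 213.1]
tcp_rot: [-3.139, 0.003, 1.686]
contact_force: [0.1, -0.6, -2.3]
opening: 0.099
```

```bash
python3 -c "
from h import *
to([593.1,32.3,182],1.688)"
```

```text
t 39.275 pos [592.9  29.9 213.1] rpy [-3.139e+00  3.000e-03  1.686e+00] shift/40 [0.06 0.01 0.78] turn [-0.1  0.2 -0.1] F [ 0.1 -0.6 -2.3] open 0.099
```

move_arm:
  series: "1 0.06 0.01 0.4 -0.1 0.2 0;1 0.01 0 0.25 0 0 0;1 0 0 0.1 0 0 0;1 0 0 0 0 0 0"

```text
clock: 39.78
eef_pos: [593.8, 32.7, 182.4]
tcp_rot: [3.14, -0.001, 1.686]
contact_force: [-0.3, 0.0, -1.4]
opening: 0.105
```

```bash
python3 -c "
from h import *
to([593.1,32.3,150],1.688)"
```

```text
t 39.775 pos [593.8  32.7 182.4] rpy [ 3.140e+00 -1.000e-03  1.686e+00] shift/40 [-0.01 -0.02  0.81] turn [ 0.1 -0.  -0.1] F [-0.3  0.  -1.4] open 0.105
```

move_arm:
  series: "1 -0.01 -0.02 0.2 0 0 0;1 0 0 0.25 0 0 0;1 0 0 0.25 0 0 0;1 0 0 0.1 0 0 0;1 0 0 0 0 0 0"

```text
clock: 40.4
eef_pos: [593.2, 32.2, 148.3]
tcp_rot: [3.14, -0.001, 1.686]
contact_force: [-0.3, 0.2, -2.6]
opening: 0.101
```

```bash
python3 -c "
from h import *
to([593.1,32.3,115],1.688)"
```

```text
t 40.4 pos [593.2  32.2 148.3] rpy [ 3.140e+00 -1.000e-03  1.686e+00] shift/40 [ 0.   -0.    0.83] turn [ 0.1 -0.  -0.1] F [-0.3  0.2 -2.6] open 0.101
```

move_arm:
  series: "1 0 0 0.2 0 0 0;1 0 0 0.25 0 0 0;1 0 0 0.25 0 0 0;1 0 0 0.12 0 0 0;1 0 0 0 0 0 0"

```text
clock: 41.02
eef_pos: [593.3, 32.2, 113.2]
tcp_rot: [3.14, -0.001, 1.686]
contact_force: [0.1, -0.4, -1.5]
opening: 0.108
```

move_arm:
  series: "1 0 0 0.08 0 0 0;1 0 0 0.08 0 0 0"

```text
clock: 41.28
eef_pos: [593.8, 32.2, 107.0]
tcp_rot: [3.139, -0.001, 1.686]
contact_force: [0.5, 0.4, -2.9]
opening: 0.104
```

move_arm:
  series: "1 0 0 0.06 0 0 0"

```text
clock: 41.4
eef_pos: [593.9, 32.3, 104.5]
tcp_rot: [3.139, -0.001, 1.686]
contact_force: [0.2, -0.0, -1.4]
opening: 0.106
```

move_arm:
  series: "1 0 0 0.05 0 0 0"

```text
clock: 41.52
eef_pos: [593.9, 32.3, 102.4]
tcp_rot: [3.139, -0.001, 1.686]
contact_force: [0.0, 0.6, -1.8]
opening: 0.103
```

move_arm:
  series: "1 0 0 0.03 0 0 0"

```text
clock: 41.65
eef_pos: [594.4, 32.3, 102.1]
tcp_rot: [3.138, -0.001, 1.686]
contact_force: [-4.3, -0.7, 15.8]
opening: 0.101
```

It reached the bottom at TCP z 102.1, as predicted. Open partly, since space in the recess is limited, then rise.

move_arm:
  series: "0.6 0 0 0 0 0 0;0.4 0 0 0 0 0 0;0.4 0 0 0 0 0 0;0.4 0 0 -0.2 0 0 0;0.4 0 0 -0.4 0 0 0;0.4 0 0 -0.8 0 0 0;0.4 -0.2 0 -1 0 0 0;0.4 -1 0 -1 0 0 0;0.4 -1 0 -0.5 0 0 0;0.4 0 0 0 0 0 0"

```text
clock: 42.9
eef_pos: [605.4, -57.2, 270.8]
tcp_rot: [3.131, 0.001, 1.688]
contact_force: [0.5, 0.9, -0.6]
opening: 0.3
```

Run:
```python
from h import *
to([593,32,300],1.688)
c,im=grab('wrist','w_end'); s,si=grab('scene','s_end'); hsv=cv2.cvtColor(im,cv2.COLOR_BGR2HSV)
m=cv2.inRange(hsv,(105,150,60),(125,255,255)); k,l,st,ce=cv2.connectedComponentsWithStats(m)
p=proj(c,[593,32,116]); print('expected fin px',p.round(1))
for j in range(1,k):
    if st[j][4]>100:
        bx=cv2.boxPoints(cv2.minAreaRect(np.argwhere(l==j)[:,::-1].astype(np.float32))); P=np.array([onz(c,u,116) for u in bx]); print(st[j].tolist(),P.mean(0).round(1),np.linalg.norm(P[1]-P[0]).round(1),np.linalg.norm(P[2]-P[1]).round(1))
w=cv2.inRange(hsv,(0,0,185),(179,50,255)); 
sm=cv2.inRange(cv2.cvtColor(si,cv2.COLOR_BGR2HSV),(105,150,60),(125,255,255)); k,l,st,cs=cv2.connectedComponentsWithStats(sm)
q=proj(s,[593,32,110]); j=min((j for j in range(1,k) if st[j][4]>15),key=lambda j:np.hypot(*(cs[j]-q))); print('scene',cs[j].round(1),q.round(1),st[j])
# rim outline radial brightness at z=98 plane about centre
g=cv2.cvtColor(im,cv2.COLOR_BGR2GRAY)
for t in range(0,360,30):
    d=np.array([np.cos(np.radians(t)),np.sin(np.radians(t))]); print(t,[int(g[tuple(np.clip(proj(c,[*(np.array([593,32])+q*d),98])[::-1].round().astype(int),0,[419,559]))]) for q in range(16,36,2)])
```

```text
t 42.9 pos [605.4 -57.2 270.8] rpy [3.131e+00 1.000e-03 1.688e+00] shift/40 [ 2.25 -0.04 -0.73] turn [0.6 0.1 0. ] F [ 0.5  0.9 -0.6] open 0.3
expected fin px [276.2  86.4]
[272, 63, 11, 45, 475] [593.6  32.8 116. ] 8.2 34.3
scene [269.4 244.5] [268.2 243.4] [263 242  13   6  59]
0 [195, 192, 193, 192, 196, 86, 54, 178, 145, 144]
30 [194, 193, 194, 194, 195, 137, 79, 180, 180, 181]
60 [149, 148, 161, 164, 196, 89, 51, 181, 184, 187]
90 [78, 79, 124, 150, 150, 73, 53, 121, 119, 71]
120 [127, 125, 149, 148, 149, 56, 55, 164, 184, 182]
150 [148, 147, 150, 194, 187, 52, 71, 175, 184, 183]
180 [147, 147, 149, 194, 181, 52, 52, 175, 184, 184]
210 [147, 147, 146, 146, 99, 55, 64, 137, 137, 138]
240 [124, 125, 125, 141, 77, 58, 57, 137, 136, 137]
270 [52, 83, 146, 147, 142, 60, 68, 139, 136, 75]
300 [110, 147, 147, 147, 137, 50, 74, 133, 141, 138]
330 [148, 147, 148, 148, 145, 88, 58, 133, 140, 140]
```

Run:
```python
from h import *
def bl(f,lo,hi,box):
    i=cv2.imread(f); m=cv2.inRange(cv2.cvtColor(i,cv2.COLOR_BGR2HSV),lo,hi); x,y,X,Y=box; k=np.argwhere(m[y:Y,x:X]>0); return len(k),(k.mean(0)[::-1]+[x,y]).round(1)
for n,lo,hi,b in [('nipple',(10,150,40),(28,255,255),(225,200,255,240)),('valve',(10,150,40),(28,255,255),(145,165,172,200)),('gauge',(5,180,60),(20,255,255),(385,205,415,240)),('turq',(80,120,40),(95,255,255),(410,235,455,290)),('fins B,C',(105,150,80),(125,255,255),(130,200,152,215)),('C',(105,150,80),(125,255,255),(175,180,192,197))]:
    print(n,[bl(f'pics/{f}.png',lo,hi,b) for f in ('scene0','s_end')])
s=r.sense(); print(s['clock'],s['contact_force'].round(1)); r.sign_off()
```

```text
nipple [(229, array([240.5, 220.3])), (229, array([240.5, 220.3]))]
valve [(355, array([159.8, 184.9])), (356, array([159.8, 184.9]))]
gauge [(234, array([400.9, 225.3])), (235, array([401.2, 225.9]))]
turq [(326, array([435.5, 257. ])), (326, array([435.4, 257.2]))]
fins B,C [(50, array([140.2, 206.7])), (50, array([140.2, 206.7]))]
C [(28, array([182.7, 187.9])), (28, array([182.7, 187.6]))]
43.0 [-0.6  0.1 -0. ]
the job is handed in; nothing more can be done
```

The job was done in the order asked and handed in at 43.0 s of the 72 s allowed; no verdict was reported.

- **Cover:** I pressed the dimpled end to tip the cover, lifted it out by the raised end, and laid it right way up on the counter between the sample and the rod stand. A picture taken after release shows it clear of the opening.
- **Depth:** The rod touched bottom 74.8 mm below the pot's mouth, so I chose the tall insert. The rod is back in its stand, its handle within a pixel of where it started.
- **Insert:** I lowered it until it stood on the bottom at TCP z 102.1, as the measured depth predicted (about 102). The last picture shows its rim centred in the mouth to about 1 mm and level with it.
- **Other things:** The other two inserts, check valve, nipple and turquoise look-alike were unmoved to within about 0.3 pixel. I did not check the other bystanders one by one.

Two things did not go cleanly:
- **First grip on the cover:** It slipped off, and the cover's raised end came down on the grate beside the recess. I gripped it again there and the second lift held.
- **Press on the cover:** The reading reached about 55 N briefly as the end met the recess floor. That was through the fingertips, below the 120 N wrist limit but above the 40 N limit set for the arm and gripper body.

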